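# Fit the snap ring on a hose valve

### The arm

A 6-joint arm with a two-finger parallel gripper is mounted at the origin on the work surface. World frame = base frame: x ahead of the robot, y to its left, z up, the work surface at z = 0. Lengths are in m, angles in rad, forces in N, time in s.
With the tool pointing down it reaches from about 0.325 to 0.75 m from the base axis. Payload 7.6 kg.
Tool frame: the origin (TCP) lies midway between the tips of the shut fingers; the grasp point (between the pads) lies ctrl.grip_depth behind it (ctrl.grip_depth is the distance from the TCP to the grasp point, in m); z points along the fingers, y is the direction in which the jaws open and shut (so a half turn about z gives the same grasp; the last joint's range is limited). The gripper opens to 85 mm and grips with 20 to 120 N. Pads are 22 mm wide; open, the fingers measure 114 mm over their backs; the gripper's body (76 mm by 85 mm) begins 54 mm behind the grasp point. The pads swing forward as they close: fully open they stand 13 mm farther back than shut.
Start: joints at [1.249, 0.052, 1.401, -0, 1.689, -0.07], TCP at [0.131, 0.508, 0.231] pointing down, gripper open.
Joint ranges: [-2.9, 2.9], [-0.91, 2.17], [0.12, 2.37], [-1.06, 4.2], [0.26, 2.73], [-2.93, 2.93]. Speed limits (rad/s): [2.57, 2.57, 3.01, 3.14, 3.14, 3.14].

### API

Orientations are given as a rotation vector (axis times angle).
In Python, from plant import ctrl, optics gives the robot as it stands. The module is installed in compiled form; this text tells all that it offers.
- The arm moves only by the tool servo_tool, never from a script. Its argument "motion" is a list of rows, each a list of 7 numbers: the shift along the tool's x, y, z in m, then the turn, a rotation vector about the tool's x, y, z in rad, then the opening, from -1 (shut) to 1 (fully open). In form: [[dx, dy, dz, wx, wy, wz, fingers], ...]. A call has 1 to 12 rows; each row shifts and turns the commanded pose from where the row before left it, along the tool's axes as they then stand; what a row does not reach is not made up. A row lasts 1/8 s, in which the tool goes at most 62.5 mm and 10.7 degrees, less where a joint would pass 70% of its speed; a pose out of reach is approached as far as the arm can. A call with a gripper value outside its range is refused whole. The fingers move at their own pace and stop on an object; "force" is the grip in N (left out, the last holds). Time passes only in rows, so rows that do not move let the fingers close. It gives the time, the measured TCP pose, the force and the opening at its end, in the units of the state.
- ctrl.get_obs(): the state, without advancing time (a new reading comes with each control period).
- optics.snapshot(name): name is "scene" or "top"; returns a dict with "image" (480x640x3 uint8, blue, green, red), "vertical_fov" (degrees; the focal length in pixels is half the picture's height over the tangent of half this angle, whatever the lens; pixels are square), "cx", "cy" (the principal point, pixels), "extrinsics" (4x4, takes a point from world to camera coordinates). Camera axes: x right, y up, looking along -z (the intrinsics and any distortion apply to the point x, -y, -z); pixel columns grow to the right and rows downward; lengths in m; the calibration is good to about 2 mm. A picture is of the moment at which its call begins. There is no depth.
- ctrl.sign_off(): hands the job in, once; it reports no verdict.
The state is a dict: "clock": time; "joint_pos": joint angles; "qvel": joint speeds; "tau": joint torques, N m; "tcp_pos": TCP position; "ee_rot": TCP orientation; "wrist_force": force on the tool from outside, world axes, zero at the start; "moment": the same for the moment, N m; "width": opening from 0.0 (shut) to 1.0 (fully open).
Only numpy, scipy, OpenCV 4.12 (cv2) and the standard library are available. Lean on these libraries where they do the work, as an engineer would, in place of code of your own. Each camera call takes 0.05 s, during which the arm holds its last target.

### The job

The snap ring is lying loose on the ledge of the hose valve's spindle and on the springy brass collar round it. Take the spreading pliers from their stand, put the tips in the ring's two eyes, spread the ring and gently press it and the collar down past the land until the collar bottoms, then let the ring close into the groove under the land. Put the pliers back upright in their stand, and do not press harder than the job needs or disturb the other things on the table.

Things in the scene. Friction and masses are not known exactly. Their poses are not given: they have to be found in the camera images.
- valve: Aluminium hose valve fixed to the table, steel base 110 x 110 mm, three side outlets. Origin: centre of its base, 12 mm below the base plate's top; z up along the steel spindle; it lies 0 to 10 mm below the table top, differently from job to job. Above the origin: neck (the groove) 32 mm across up to 75 mm; land 40 mm across from 75 to 83 mm, square-edged; pilot 32 mm across from 83 to 96 mm.
- valve_ledge (a point): Centre of the ledge, the flat top of the land, 83 mm above the valve's origin; the ring lies on it and on the collar at the start. The ring can close into the groove once its top is more than 8 mm below this point.
- collar (a joint): How far the brass collar (disc 84 mm across, 8 mm thick, round the spindle) is pressed down, m. 0: free, top flush with the ledge, 83 mm above the valve's origin; 0.015: hard stop, top at 68 mm. Its spring pushes up with about 5 N at 0 and 8 N at the stop. The 6 mm thick ring on it fits under the land only beyond 0.014, where a seated ring holds it.
- ring: Dark steel snap ring, 48 mm inside, about 62 mm outside, broadest at the back, 6 mm thick, loose, lying flat. Origin: centre of its underside, z up, x from the centre to the gap between the eyes. Two inner lugs, on the y axis, are 35 mm apart when closed; they lie on the ledge and must be over 40 mm apart to pass the land. The frame is that of the half on the +y side.
- eye_left (a point): Centre of the +y eye of the ring, on the eye's top face (8 mm above the ring's underside). In the ring's frame at x = 31, y = 10 mm. Eyes are bosses 16 mm across and 8 mm tall with a straight hole 7 mm across right through.
- eye_right (a point): The same for the -y eye (x = 31, y = -10 mm with the ring closed).
- ring_arm (a joint): Opening angle of the ring, rad, 0 closed. The halves pivot at the back of the ring, 28 mm behind its centre (59 mm behind the eyes). The lugs clear the land above about 0.19; fully squeezed pliers open it to about 0.28. Spring: about 5 N at the eyes to begin, 7 N at 0.28.
- pliers_grip (a point): Centre of the handles of the spreading pliers (110 mm tall, 0.22 kg, upright); z up, y from handle to handle. Two flat black paddles 26 mm wide (x), reaching 25 mm above and below this point, 60 mm over their outer faces when free. The tips are two pins 4.6 mm thick, tapered at the end, 18 mm apart, ends 85 mm below this point, 7 mm below flat shoulders 14 x 13 mm that come to rest on the eyes.
- pliers_jaw (a joint): How far the handles are squeezed, m: 0 free (60 mm over the handles, tips 18 mm apart), 0.022 at the stop (38 mm, tips 40 mm apart). The handles stay parallel; each mm of squeeze parts the tips by 1 mm. Squeezing takes 24 N to begin and 31 N at the stop, up to 40 N with the ring. Held at 58 mm, the pliers are carried hardly spread.
- pliers: The pliers as a whole: origin midway between the ends of the tips of the free pliers, 85 mm below pliers_grip, same axes. Both points belong to the half with the +y handle, so each mm of squeeze puts them 0.5 mm to -y of the true middle.
- stand: Grey stand fixed to the table, 56 x 84 mm, 42 mm tall with a flared steel mouth. Origin: centre of its underside. Pocket 20 mm (x) by 38 mm (y); the pliers stand in it with 3 mm to spare all round, y axes in line, shoulders 14 mm, tip ends 7 mm and handle centre 92 mm above the origin.
- mallet: Bystander: hammer with a wooden handle and black head, lying.
- spanner: Bystander: steel spanner, lying.
- nozzle: Bystander: black hose nozzle 60 mm across, 115 mm tall, standing.
- gasket: Bystander: flat black rubber gasket 68 mm across.
- coupling: Bystander: aluminium coupling ring 100 mm across.
- lantern: Bystander: orange box lantern with a handle.
- bar: Bystander: yellow round bar, 24 mm thick.
Not all that is in view belongs to the job. What is shaped like the stand but blue or purple is not meant.

How it is judged:
On the way, in this order (a step that is already met when the one before it is completed fails the run):
1. the ring is spread by the pliers' tips (value of joint ring_arm above 0.19 rad and contact force between pliers and ring above 1.5 N), for 0.1 s.
2. the spread ring is pressed down on the collar, past the land (value of joint collar above 0.012 m and value of joint ring_arm above 0.1 rad), for 0.1 s.
3. the ring has closed in the groove (value of joint ring_arm below 0.05 rad and z of ring in the frame of valve between 0.066 and 0.0705 m and horizontal distance between ring and valve below 0.004 m and angle between ring's own z axis and vertical below 0.12 rad), for 0.2 s.
At the end, for the whole second after the job is handed in: Ring closed (ring_arm below 0.05 rad) in the groove: underside 66 to 70.5 mm above the valve's origin, centred within 4 mm, level within 0.12 rad, collar held over 12 mm down. Pliers at rest in the stand: within 12 mm of its centre, tips below 12 mm over its origin, tilt below 0.2 rad (all of step 3 and value of joint collar above 0.012 m and horizontal distance between pliers and stand below 0.012 m and z of pliers in the frame of stand below 0.012 m and angle between pliers's own z axis and vertical below 0.2 rad and linear speed of each of pliers, ring below 0.02 m/s); the robot touches nothing.
It fails at once if the ring is pressed on the valve's spindle or collar with more than 35 N (contact force between ring and valve above 35 N).
It fails at once if a bystander is moved more than 30 mm (distance of any of mallet, spanner, nozzle, gasket, coupling, lantern, bar from where it was at the start of the episode above 0.03 m).
It also fails if it takes over 53 s, if anything falls off the work surface, if the arm or the gripper's body presses on something with over 40 N, if the wrist force passes 120 N, or if a joint passes its speed limit or range.

## Working session

There is one attempt and no reset: what is moved stays moved. The work goes in short steps, Python scripts to look and compute and a tool call to move; the robot and the scene stay as the last step left them, time stands still between calls to the robot, and variables do not carry over. Pictures are saved under pics/ and viewed, and the job is handed in when it is done.

Besides the shell and the picture viewer there is one more tool, called after ">>>" as a command line: name --pt "numbers of a row" for each row, then --argument value for the rest. servo_tool: Moves the arm, as the interface text tells. Its arguments: {"type":"object","properties":{"motion":{"type":"array","items":{"type":"array","items":{"type":"number"}}},"force":{"type":"number"}},"required":["motion"]}

```bash
mkdir -p pics; python3 - <<'E'
from plant import ctrl, optics
import cv2, numpy as np
print(ctrl.get_obs()); print(ctrl.grip_depth)
for n in ("scene","top"):
    s=optics.snapshot(n); cv2.imwrite(f"pics/{n}0.png",s["image"])
    print(n,{k:v for k,v in s.items() if k!="image"})
E
```

```text
{'clock': 0.0, 'joint_pos': array([ 1.24867686e+00,  5.28186171e-02,  1.40169012e+00, -1.11804028e-06,
        1.68859574e+00, -7.03060886e-02]), 'qvel': array([ 5.85522515e-04,  1.90557482e-04,  4.08689737e-04,  6.08039982e-04,
       -1.48651382e-03, -3.99482376e-05]), 'tau': array([-1.68744082e-04, -3.81658459e+01, -3.60193491e+01, -7.16079467e-05,
        6.10933785e-03, -1.72822712e-05]), 'tcp_pos': array([0.13069901, 0.50817347, 0.23049939]), 'ee_rot': array([-3.94466505e-01, -3.11643228e+00,  2.32932491e-03]), 'wrist_force': array([ 0.32649069,  0.79868969, -0.34708016]), 'moment': array([ 0.02166525, -0.0006782 ,  0.01532011]), 'width': 0.9993376993248324}
0.0187
scene {'vertical_fov': 54.41250086689594, 'cx': 321.4448559309279, 'cy': 241.06425109528692, 'extrinsics': array([[-0.28752175,  0.95764886, -0.01548895,  0.15580848],
       [-0.57612469, -0.16000986,  0.80154675,  0.23528068],
       [ 0.76512194,  0.23938569,  0.59773147, -1.37078441],
       [ 0.        ,  0.        ,  0.        ,  1.        ]])}
top {'vertical_fov': 56.689968915094646, 'cx': 316.4685472184871, 'cy': 239.53201094579472, 'extrinsics': array([[-0.00376445, -0.99994303, -0.00998783,  0.01208218],
       [ 0.98164873, -0.00559953,  0.19061591, -0.53190968],
       [-0.19066098, -0.00908698,  0.98161388, -1.03755054],
       [ 0.        ,  0.        ,  0.        ,  1.        ]])}
```

View pics/scene0.png

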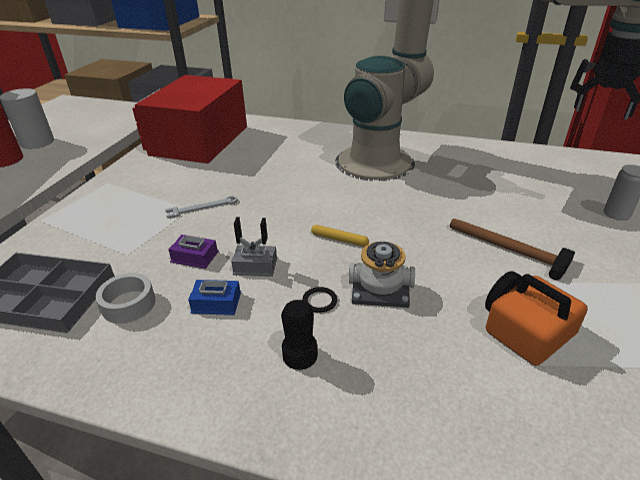

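View pics/top0.png

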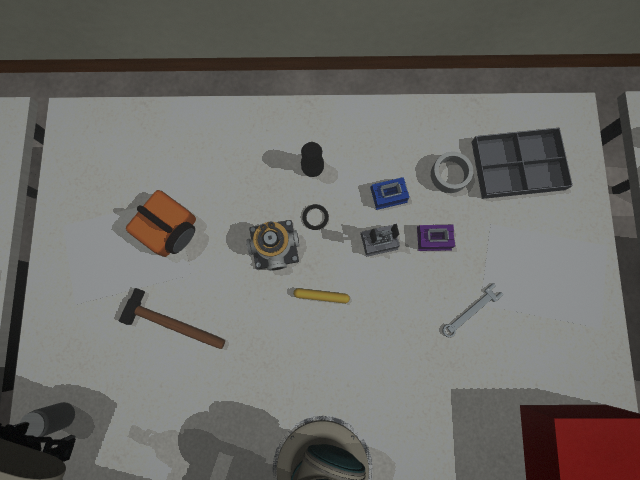

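Three stand-like things in the scene view: grey (254,258) holding the pliers, blue (215,297) and purple (193,250). The grey one fits, since it is the described colour and the pliers stand in it. I'll confirm that in enlarged crops.

```bash
python3 - <<'E'
import cv2, numpy as np
a=cv2.imread("pics/scene0.png");b=cv2.imread("pics/top0.png")
def crop(im,x,y,w,h,k): return cv2.resize(im[y:y+h,x:x+w],None,fx=k,fy=k,interpolation=cv2.INTER_CUBIC)
# scene: stand crop & valve ; top
t=np.vstack([np.hstack([crop(a,215,205,80,75,5),crop(a,340,230,80,75,5)]),])
cv2.imwrite("pics/c_scene.png",t)
t=np.hstack([crop(b,350,210,60,60,6.5),crop(b,242,212,60,60,6.5)])
t=cv2.convertScaleAbs(t,alpha=1.6)
cv2.imwrite("pics/c_top.png",t)
E
```

```text
(no output)
```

View pics/c_scene.png

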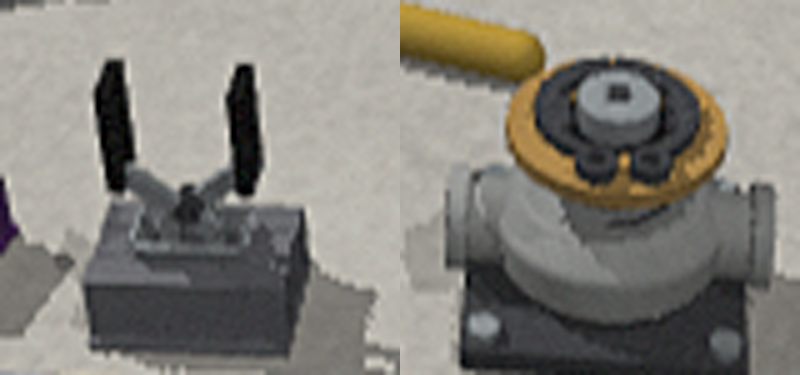

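View pics/c_top.png

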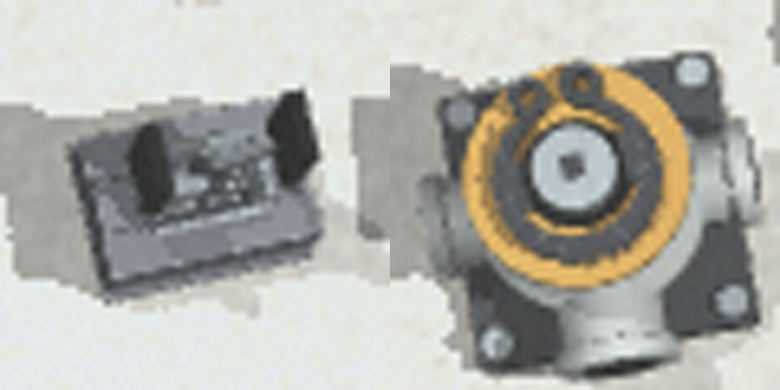

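The crops confirm that the pliers stand in the grey stand, with the handles at scene px about (238,230) and (264,230). The ring lies on the orange collar with both eyes toward +x, at top px about (263,226) and (271,225). Next I'll measure.

```bash
cat > h.py <<'E'
import cv2, numpy as np, pickle
from scipy.optimize import least_squares
from scipy.spatial.transform import Rotation as R
def snap(tag):
    from plant import optics
    d={}
    for n in ("scene","top"):
        s=optics.snapshot(n); d[n]=s; cv2.imwrite(f"pics/{n}_{tag}.png",s["image"])
    pickle.dump(d,open(f"{tag}.pkl","wb")); return d
def load(tag): return pickle.load(open(f"{tag}.pkl","rb"))
def proj(s,P):
    P=np.atleast_2d(P); E=s["extrinsics"]; c=P@E[:3,:3].T+E[:3,3]
    f=240/np.tan(np.radians(s["vertical_fov"])/2)
    return np.c_[s["cx"]+f*c[:,0]/-c[:,2], s["cy"]-f*c[:,1]/-c[:,2]]
def atz(s,uv,z):
    E=s["extrinsics"]; f=240/np.tan(np.radians(s["vertical_fov"])/2)
    d=E[:3,:3].T@np.array([(uv[0]-s["cx"])/f,-(uv[1]-s["cy"])/f,-1]); o=-E[:3,:3].T@E[:3,3]
    return o+d*(z-o[2])/d[2]
def tri(d,a,b):
    r=least_squares(lambda p:np.r_[proj(d["scene"],p)[0]-a,proj(d["top"],p)[0]-b],[.5,0,.08]); return r.x,r.fun
def circ(x,y,z,r,n=72):
    t=np.linspace(0,2*np.pi,n,endpoint=False); return np.c_[x+r*np.cos(t),y+r*np.sin(t),0*t+z]
def crop(im,x,y,w,h,k): return cv2.resize(im[y:y+h,x:x+w],None,fx=k,fy=k,interpolation=cv2.INTER_NEAREST)
E
python3 - <<'E'
from h import *
d=snap("s0")
for n in ("scene","top"):
    hsv=cv2.cvtColor(d[n]["image"],cv2.COLOR_BGR2HSV)
    m=cv2.inRange(hsv,(10,110,60),(28,255,255))
    box=(350,235,70,50) if n=="scene" else (240,210,60,60)
    M=np.zeros_like(m);x,y,w,h=box;M[y:y+h,x:x+w]=m[y:y+h,x:x+w]
    k,l,st,ce=cv2.connectedComponentsWithStats(M); i=1+np.argmax(st[1:,4]); print(n,st[i])
    cs,_=cv2.findContours((M>0).astype(np.uint8),cv2.RETR_EXTERNAL,cv2.CHAIN_APPROX_NONE)
    c=np.vstack(cs); hull=cv2.convexHull(c); print("hull ellipse",cv2.fitEllipse(hull), cv2.minEnclosingCircle(c))
    lo=d[n]["image"][y:y+h,x:x+w]
    cv2.imwrite(f"pics/v_{n}.png",cv2.convertScaleAbs(crop(d[n]["image"],x,y,w,h,10),alpha=1 if n=="scene" else 1.8))
s=d["scene"];o=-s["extrinsics"][:3,:3].T@s["extrinsics"][:3,3];print(o)
E
```

```text
scene [350 235  55  37 563]
hull ellipse ((376.507080078125, 252.2423095703125), (32.6698112487793, 58.9183235168457), 110.53324890136719) ((376.906005859375, 247.7030029296875), 29.754100799560547)
top [253 222  35  34 303]
hull ellipse ((270.27374267578125, 238.4999237060547), (33.78171920776367, 34.667354583740234), 65.29279327392578) ((270.17742919921875, 238.23548889160156), 17.398548126220703)
[1.22916656 0.21658359 0.63318583]
```

View pics/v_scene.png

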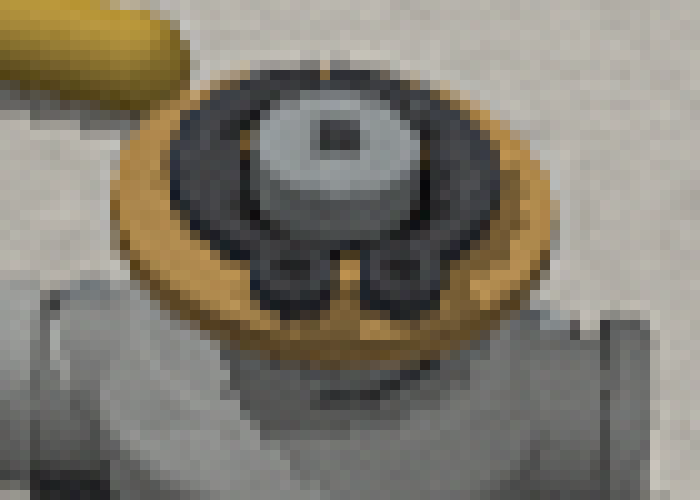

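View pics/v_top.png

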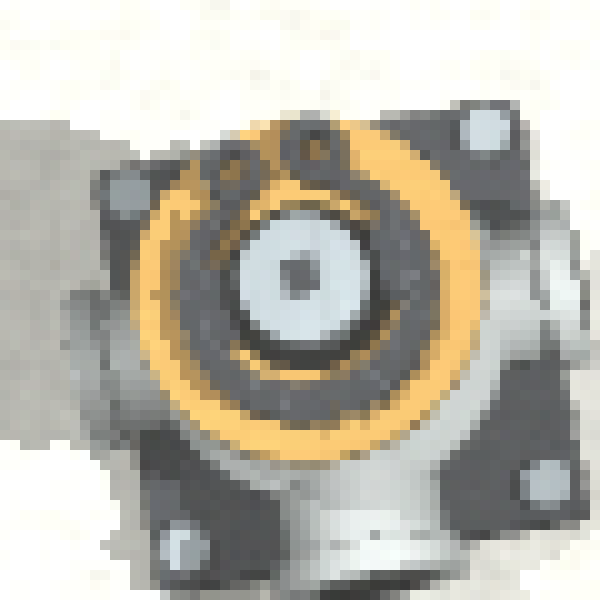

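```bash
python3 - <<'E'
from h import *
d=load("s0")
for nm,a,b in [("pilot",(383.5,248),(270,237)),("eyeL",(389.8,261.0),(263,226.5)),("eyeR",(379,261.1),(271.2,224.3)),("sock",(383.3,248),(269.6,237.2))]:
    p,f=tri(d,a,b); print(nm,p.round(4),f.round(2))
# stand/pliers crops
for n,(x,y,w,h) in {"scene":(225,210,58,72),"top":(355,215,52,45)}.items():
    k=8 if n=="scene" else 14
    cv2.imwrite(f"pics/p_{n}.png",cv2.convertScaleAbs(crop(d[n]["image"],x,y,w,h,k),alpha=1.5 if n=="scene" else 2.2,beta=10))
E
```

```text
pilot [0.53   0.1194 0.0949] [-0.34  0.01 -0.42  0.08]
eyeL [0.557  0.1369 0.0883] [-0.2   0.   -0.26  0.05]
eyeR [0.5622 0.1177 0.088 ] [-0.27  0.   -0.34  0.07]
sock [0.5297 0.1196 0.0947] [-0.05  0.   -0.06  0.01]
```

View pics/p_scene.png

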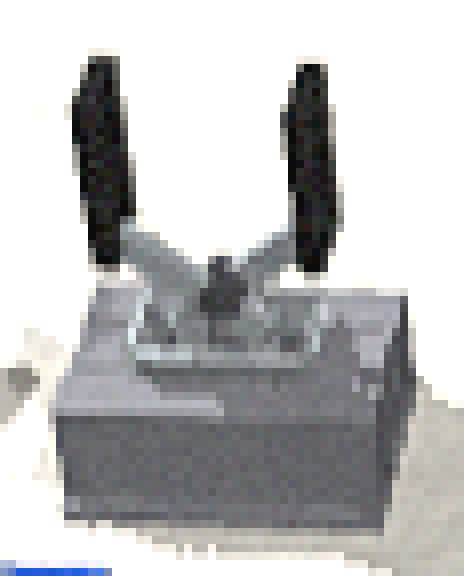

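View pics/p_top.png

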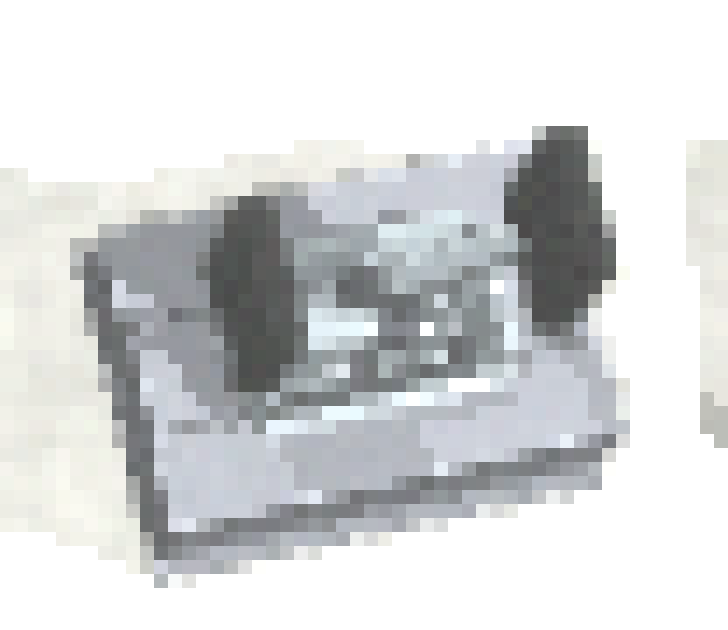

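```bash
cat >> h.py <<'E'
def fillhull(img,pts,S=8,off=(0,0)):
    q=cv2.convexHull(((pts-np.array(off)+0.0)*S+ (S-1)/2).astype(np.float32)).round().astype(np.int32)
    cv2.fillConvexPoly(img,q,1.0)
def paddles(p,th,sep,yaw,Rm=None):
    """p grip centre(true middle); sep over outer faces"""
    Rz=R.from_euler("z",yaw).as_matrix() if Rm is None else Rm; out=[]
    for sg in (1,-1):
        ys=(sg*sep/2,sg*(sep/2-th))
        out.append(np.array([[x,y,z] for x in(-.013,.013) for y in ys for z in(-.025,.025)])@Rz.T+p)
    return out
def rendermask(s,hulls,box,S=6):
    x,y,w,h=box; im=np.zeros((h*S,w*S),np.float32)
    for H in hulls: fillhull(im,proj(s,H),S,(x,y))
    return cv2.resize(im,(w,h),interpolation=cv2.INTER_AREA)
E
cat > fitp.py <<'E'
from h import *
from scipy.optimize import minimize
import sys
d=load("s0"); B={"scene":(228,208,48,40),"top":(360,215,46,34)}
def alpha(n):
    x,y,w,h=B[n]; g=d[n]["image"][y:y+h,x:x+w].max(2).astype(float)
    return g
for n in B: print(n,np.percentile(alpha(n),[0,1,5,10,20,30,50]))
T={"scene":np.clip((75-alpha("scene"))/40,0,1),"top":np.clip((50-alpha("top"))/25,0,1)}
def cost(q):
    c=0
    for n in B:
        c+=((rendermask(d[n],paddles(q[:3],q[4],.060,q[3]),B[n])-T[n])**2).sum()
    return c
best=None
for y0 in (0.1,.2,.3):
    r=minimize(cost,[.545,-.075,.092,y0,.006],method="Nelder-Mead",options=dict(initial_simplex=np.array([.545,-.075,.092,y0,.006])+np.vstack([np.zeros(5),np.diag([.01,.01,.01,.1,.003])]),maxiter=600,xatol=1e-5))
    print(r.x.round(4),r.fun)
    if best is None or r.fun<best.fun: best=r
for n in B:
    m=rendermask(d[n],paddles(best.x[:3],best.x[4],.06,best.x[3]),B[n])
    cv2.imwrite(f"pics/fit_{n}.png",cv2.resize((np.hstack([T[n],m])*255).astype(np.uint8),None,fx=7,fy=7,interpolation=cv2.INTER_NEAREST))
E
python3 - <<'E'
from h import *
d=load("s0"); print(atz(d["top"],(381,235),.05))
E
python3 fitp.py
```

```text
[ 0.54261357 -0.14865606  0.05      ]
scene [  0.    1.   15.   24.   90.8 175.  181. ]
top [ 30.  31.  34.  46.  66.  82. 101.]
[ 0.542  -0.052   0.0868  0.1865  0.0011] 325.24580000000003
[ 0.542  -0.052   0.0868  0.2865  0.0011] 325.24580000000003
[ 5.453e-01 -4.870e-02  8.610e-02  4.194e-01  4.000e-04] 325.24580000000003
```

Wrong initial y; redo.

```bash
sed -i 's/-\.075/-.149/g' fitp.py; python3 fitp.py; python3 - <<'E'
import cv2,numpy as np
a=cv2.imread("pics/fit_scene.png");b=cv2.imread("pics/fit_top.png")
w=max(a.shape[1],b.shape[1]);f=lambda i:cv2.copyMakeBorder(i,0,0,0,w-i.shape[1],0)
cv2.imwrite("pics/fit.png",np.vstack([f(a),f(b)]))
E
```

```text
scene [  0.    1.   15.   24.   90.8 175.  181. ]
top [ 30.  31.  34.  46.  66.  82. 101.]
[ 0.5393 -0.1487  0.0896  0.2152  0.0052] 89.92166471716382
[ 0.5379 -0.1488  0.0917  0.2754  0.006 ] 96.14629420248261
[ 0.5376 -0.1495  0.0903  0.3136  0.0071] 111.01956592181122
```

View pics/fit.png

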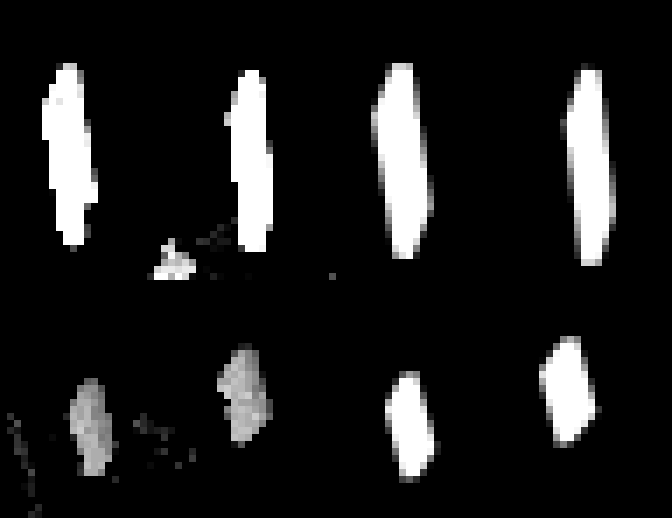

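```bash
python3 - <<'E'
s=open("fitp.py").read()
s=s.replace('"top":np.clip((50-alpha("top"))/25,0,1)}','"top":np.clip((66-alpha("top"))/20,0,1)}\nfor n in T:\n    k,l,st,ce=cv2.connectedComponentsWithStats((T[n]>.3).astype(np.uint8)); i=1+np.argsort(-st[1:,4])[:2]; T[n]=T[n]*cv2.dilate(np.isin(l,i).astype(np.uint8),np.ones((3,3)))\n')
s=s.replace("(0.1,.2,.3)","(.15,.2,.25,.3)")
s=s.replace("best=None","best=None",1)
open("fitp.py","w").write(s)
E
python3 fitp.py
python3 - <<'E'
from h import *
d=load("s0")
# stand top corners, top view: crop(355,215) k14
for uv in [(85,245),(155,530),(610,440)]:
    u=(355+uv[0]/14-.5,215+uv[1]/14-.5); print(u,atz(d["top"],u,.042).round(4))
for uv in [(62,408),(385,412),(408,295),(100,290)]:
    u=(225+uv[0]/8-.5,210+uv[1]/8-.5); print(u,atz(d["scene"],u,.042).round(4))
E
```

```text
scene [  0.    1.   15.   24.   90.8 175.  181. ]
top [ 30.  31.  34.  46.  66.  82. 101.]
[ 0.5376 -0.1492  0.0904  0.2353  0.0062] 57.80186011717233
[ 0.5378 -0.1489  0.0916  0.2472  0.0065] 63.030409283626085
[ 0.5377 -0.1488  0.092   0.223   0.0059] 61.472538992155975
[ 0.5388 -0.1482  0.0953  0.2371  0.0062] 81.86667460719701
(360.57142857142856, 232.0) [ 0.5521 -0.0995  0.042 ]
(365.57142857142856, 252.35714285714286) [ 0.501  -0.1106  0.042 ]
(398.07142857142856, 245.92857142857142) [ 0.5166 -0.1908  0.042 ]
(232.25, 260.5) [ 0.5833 -0.1746  0.042 ]
(272.625, 261.0) [ 0.5628 -0.0954  0.042 ]
(275.5, 246.375) [ 0.516  -0.1075  0.042 ]
(237.0, 245.75) [ 0.5357 -0.1864  0.042 ]
```

```bash
cat >> h.py <<'E'
def target(yaw):  # tool down, tool y along +-(−sin,cos)
    c=[]
    for k in (0,np.pi):
        y=np.array([-np.sin(yaw+k),np.cos(yaw+k),0]); z=np.array([0,0,-1.]); c.append(np.c_[np.cross(y,z),y,z])
    return c
def delta(o,pos,Rt):
    Rc=R.from_rotvec(o["ee_rot"]).as_matrix()
    return (Rc.T@(np.array(pos)-o["tcp_pos"])).round(4), R.from_matrix(Rc.T@Rt).as_rotvec().round(4)
E
python3 - <<'E'
from h import *
from plant import ctrl
o=ctrl.get_obs(); print(R.from_rotvec(o["ee_rot"]).as_matrix().round(3))
for Rt in target(.235): print(delta(o,[.5378,-.149,.20],Rt))
d=load("s0"); print(atz(d["scene"],(225+225/8-.5,210+525/8-.5),0), atz(d["scene"],(225+225/8-.5,210+410/8-.5),.036))
E
```

```text
[[-0.968  0.249 -0.   ]
 [ 0.249  0.968 -0.001]
 [ 0.    -0.001 -1.   ]]
(array([-0.558 , -0.5351,  0.0313]), array([-9.000e-04, -3.000e-04, -4.868e-01]))
(array([-0.558 , -0.5351,  0.0313]), array([-4.0000e-04,  1.3000e-03,  2.6548e+00]))
[ 0.57004966 -0.14059454  0.        ] [ 0.56630678 -0.13817543  0.036     ]
```

>>> servo_tool --pt "-0.042 -0.04 0 0 0 0 1" --pt "-0.042 -0.04 0 0 0 0 1" --pt "-0.042 -0.04 0 0 0 0 1" --pt "-0.042 -0.04 0 0 0 0 1" --pt "-0.042 -0.04 0 0 0 0 1" --pt "-0.042 -0.04 0 0 0 0 1" --pt "-0.042 -0.04 0 0 0 0 1" --pt "-0.042 -0.04 0 0 0 0 1" --pt "-0.042 -0.04 0 0 0 0 1" --pt "-0.042 -0.04 0 0 0 0 1" --pt "-0.042 -0.04 0 0 0 0 1" --pt "-0.042 -0.04 0 0 0 0 1" --force 60

```text
clock: 1.7
tcp_pos: [0.5, -0.0838, 0.2312]
ee_rot: [0.395, 3.116, 0.0]
wrist_force: [0.8, 0.2, 1.2]
width: 1.002
```

```bash
python3 - <<'E'
from h import *
from plant import ctrl
o=ctrl.get_obs(); print(o["tcp_pos"],o["joint_pos"])
print(delta(o,[.5378,-.149,.16],target(.235)[0]))
E
```

```text
[ 0.50001351 -0.08382003  0.23121189] [-2.39117541e-01  1.02947949e-03  1.45304215e+00  3.25974974e-04
  1.68734494e+00 -1.55778108e+00]
(array([-0.0528, -0.0537,  0.0712]), array([ 3.000e-04,  2.000e-04, -4.871e-01]))
```

>>> servo_tool --pt "-0.0264 -0.0269 0.0236 0 0 0 1" --pt "-0.0264 -0.0268 0.0236 0 0 0 1" --pt "0 0 0.024 0 0 -0.162 1" --pt "0 0 0 0 0 -0.162 1" --pt "0 0 0 0 0 -0.163 1" --pt "0 0 0 0 0 0 1"

```text
clock: 2.45
tcp_pos: [0.537, -0.1471, 0.1598]
ee_rot: [0.366, -3.12, -0.0]
wrist_force: [-0.4, -0.1, 0.2]
width: 0.995
```

```bash
python3 - <<'E'
from h import *
from plant import ctrl
o=ctrl.get_obs(); print(o["tcp_pos"],o["joint_pos"],o["wrist_force"])
print(delta(o,[.5378,-.149,.068],target(.235)[0]))
d=snap("s1")
cv2.imwrite("pics/s1c.png",np.hstack([crop(d["scene"]["image"],200,150,100,130,4),crop(cv2.convertScaleAbs(d["top"]["image"],alpha=1.7),330,180,100,130,4)]))
E
```

```text
[ 0.5369536  -0.1471149   0.15978498] [-3.33789970e-01  1.74174280e-01  1.41191512e+00  8.84850689e-05
  1.55604794e+00 -2.13828381e+00] [-0.37070751 -0.07323532  0.18364827]
(array([-0.0004, -0.0021,  0.0918]), array([ 0.0004, -0.0004, -0.0013]))
```

View pics/s1c.png

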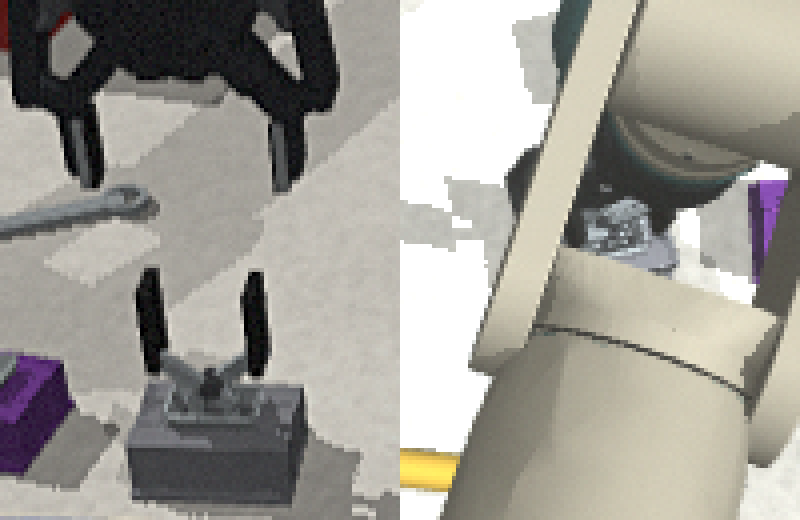

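>>> servo_tool --pt "-0.0004 -0.0021 0.025 0 0 0 1" --pt "0 0 0.025 0 0 0 1" --pt "0 0 0.025 0 0 0 1" --pt "0 0 0.0168 0 0 0 1" --pt "0 0 0 0 0 0 1"

```text
clock: 3.18
tcp_pos: [0.5372, -0.1488, 0.0671]
ee_rot: [0.367, -3.118, -0.002]
wrist_force: [0.4, 0.5, 0.1]
width: 0.998
```

```bash
python3 - <<'E'
from h import *
from plant import ctrl
o=ctrl.get_obs(); print(o["tcp_pos"],o["wrist_force"])
print(delta(o,[.5378,-.149,.068],target(.235)[0]))
d=snap("s2")
cv2.imwrite("pics/s2c.png",crop(d["scene"]["image"],200,180,100,100,6))
E
```

```text
[ 0.5372333  -0.14878661  0.06706227] [0.42931858 0.54742519 0.09410495]
(array([-0.0005, -0.0003, -0.0009]), array([ 0.0015, -0.0021, -0.0008]))
```

View pics/s2c.png

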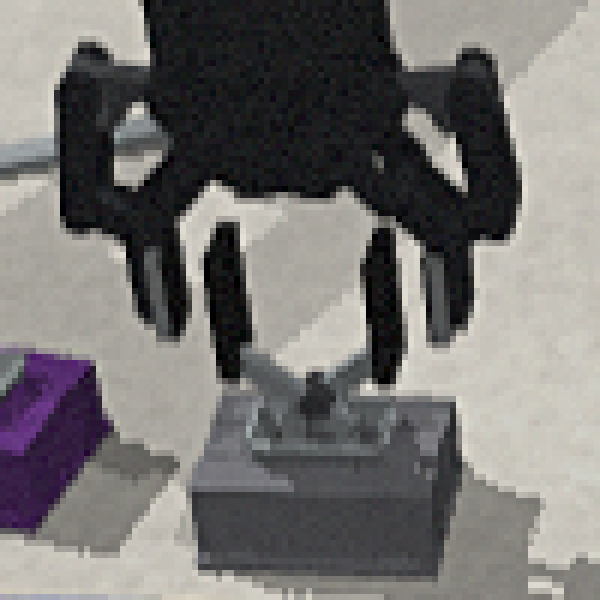

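>>> servo_tool --pt "0 0 0 0 0 0 0.5" --pt "0 0 0 0 0 0 0.42" --pt "0 0 0 0 0 0 0.36" --pt "0 0 0 0 0 0 0.36" --pt "0 0 0 0 0 0 0.36" --force 60

```text
clock: 3.9
tcp_pos: [0.5385, -0.1491, 0.0695]
ee_rot: [-0.368, 3.118, -0.001]
wrist_force: [-0.8, 0.9, 6.2]
width: 0.688
```

```bash
python3 - <<'E'
from h import *
from plant import ctrl
o=ctrl.get_obs(); print(o)
d=snap("s3")
cv2.imwrite("pics/s3c.png",crop(d["scene"]["image"],200,180,100,100,6))
E
```

```text
{'clock': 3.9, 'joint_pos': array([-3.36388598e-01,  2.57360735e-01,  1.50305225e+00,  2.58754711e-04,
        1.37940969e+00, -2.14246319e+00]), 'qvel': array([-1.48346785e-03, -4.32463778e-05,  2.86912554e-03,  5.47009250e-07,
        1.38419196e-04, -3.92061938e-04]), 'tau': array([-3.60481041e-01, -4.05662763e+01, -3.12067902e+01, -1.46775423e-01,
       -3.92755894e-01, -8.04838201e-03]), 'tcp_pos': array([ 0.53850671, -0.14913798,  0.06946159]), 'ee_rot': array([-3.68446228e-01,  3.11819809e+00, -8.60271368e-04]), 'wrist_force': array([-0.80072763,  0.94261102,  6.16882401]), 'moment': array([ 0.14227258,  0.22061675, -0.00926396]), 'width': 0.6882562900380814}
```

View pics/s3c.png

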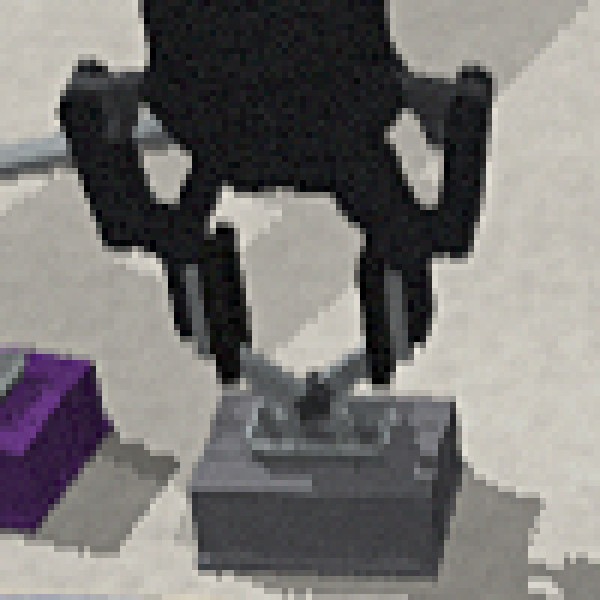

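>>> servo_tool --pt "0 0 -0.01 0 0 0 0.36" --pt "0 0 -0.02 0 0 0 0.36" --pt "0 0 -0.03 0 0 0 0.36" --pt "0 0 -0.05 0 0 0 0.36" --pt "0 0 -0.04 0 0 0 0.36" --pt "0 0 0 0 0 0 0.36"

```text
clock: 4.75
tcp_pos: [0.5391, -0.1495, 0.2223]
ee_rot: [-0.368, 3.114, -0.005]
wrist_force: [0.7, 0.5, -2.5]
width: 0.687
```

```bash
python3 - <<'E'
from h import *
from plant import ctrl
o=ctrl.get_obs(); print(o["tcp_pos"],o["wrist_force"],o["width"])
print(delta(o,[.5596,.1273,.205],target(.26)[0]))
d=snap("s4")
cv2.imwrite("pics/s4c.png",np.hstack([crop(d["scene"]["image"],195,120,100,150,4),crop(cv2.convertScaleAbs(d["top"]["image"],alpha=1.7),330,160,100,150,4)]))
E
```

```text
[ 0.53914157 -0.1495374   0.22226998] [ 0.71889819  0.49699053 -2.47733524] 0.687031394678469
(array([-0.0843,  0.2645,  0.0168]), array([-0.0039,  0.0058, -0.0248]))
```

View pics/s4c.png

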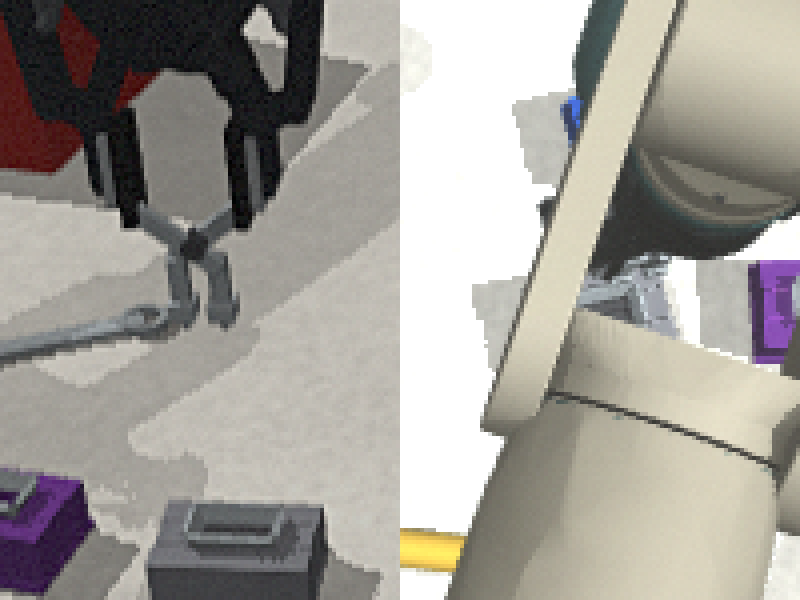

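>>> servo_tool --pt "-0.014 0.0441 0 0 0 0 0.36" --pt "-0.014 0.0441 0 0 0 0 0.36" --pt "-0.014 0.0441 0 0 0 0 0.36" --pt "-0.014 0.0441 0 0 0 0 0.36" --pt "-0.014 0.0441 0 0 0 0 0.36" --pt "-0.014 0.044 0.006 0 0 0 0.36" --pt "0 0 0.01 -0.004 0.006 -0.025 0.36" --pt "0 0 0 0 0 0 0.36"

```text
clock: 5.85
tcp_pos: [0.5569, 0.1272, 0.1992]
ee_rot: [0.406, -3.103, -0.004]
wrist_force: [0.2, -0.6, -2.0]
width: 0.686
```

```bash
python3 - <<'E'
from h import *
from plant import ctrl
o=ctrl.get_obs(); print(o["tcp_pos"],o["wrist_force"],o["width"])
print(delta(o,[.5596,.1273,.205],target(.26)[0]))
d=snap("s5")
cv2.imwrite("pics/s5c.png",crop(d["scene"]["image"],330,165,100,125,5))
cv2.imwrite("pics/s5t.png",cv2.convertScaleAbs(crop(d["top"]["image"],230,180,100,100,6),alpha=1.7))
E
```

```text
[0.55686749 0.12723516 0.19915943] [ 0.23295475 -0.59619409 -2.00533821] 0.6860002460662887
(array([-0.0026, -0.0006, -0.0059]), array([ 0.0043, -0.0116,  0.0003]))
```

View pics/s5c.png

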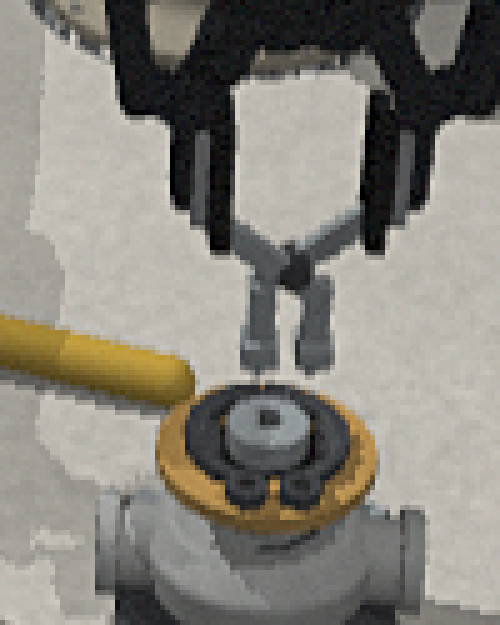

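View pics/s5t.png

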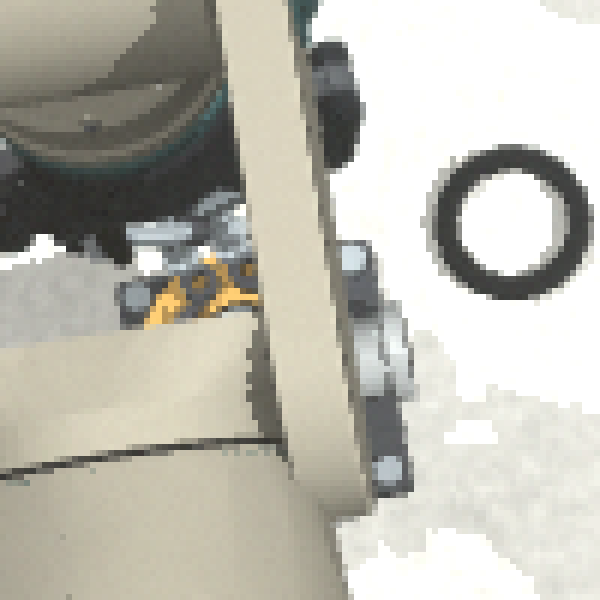

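```bash
python3 - <<'E'
from h import *
from plant import ctrl,optics
for i in range(5):
    o=ctrl.get_obs(); print(o["tcp_pos"].round(4),delta(o,[.5596,.1273,.205],target(.26)[0])[1],o["joint_pos"].round(4),o["qvel"].round(3),o["wrist_force"].round(2),o["clock"])
    if i<4: optics.snapshot("top")
E
```

```text
[0.5577 0.1267 0.2013] [ 0.004  -0.0078 -0.0014] [ 0.1572  0.2009  1.2984  0.0032  1.6504 -1.672 ] [-0.006 -0.013 -0.016  0.002  0.002  0.002] [ 0.7  -0.49 -1.61] 5.95
[0.558  0.1266 0.202 ] [ 0.004  -0.0066 -0.0016] [ 0.157   0.2003  1.2977  0.0033  1.6505 -1.6719] [ 0.    -0.008 -0.012  0.002 -0.001 -0.001] [-0.59  0.24 -2.54] 6.0
[0.5581 0.1267 0.2024] [ 0.004  -0.0058 -0.0015] [ 0.1571  0.2     1.2974  0.0034  1.6505 -1.6719] [ 0.003 -0.007 -0.006  0.002  0.     0.   ] [-0.78 -0.36 -1.82] 6.05
[0.5582 0.1268 0.2026] [ 0.004  -0.0054 -0.0014] [ 0.1572  0.1999  1.297   0.0034  1.6505 -1.6719] [ 0.004  0.    -0.003  0.002  0.001 -0.001] [ 0.19 -0.21 -2.29] 6.1
[0.5582 0.127  0.2027] [ 0.004  -0.0053 -0.0011] [ 0.1575  0.1998  1.297   0.0035  1.6505 -1.6719] [ 0.005 -0.001 -0.002  0.003  0.001  0.001] [ 0.24  0.02 -2.4 ] 6.15
```

>>> servo_tool --pt "-0.0018 -0.0002 0.015 0.004 -0.0055 -0.001 0.36" --pt "0 0 0.015 0 0 0 0.36" --pt "0 0 0.01 0 0 0 0.36" --pt "0 0 0 0 0 0 0.36" --pt "0 0 0 0 0 0 0.36" --pt "0 0 0 0 0 0 0.36"

```text
clock: 6.9
tcp_pos: [0.56, 0.1281, 0.163]
ee_rot: [-0.409, 3.114, 0.0]
wrist_force: [0.6, -0.3, -2.4]
width: 0.686
```

```bash
python3 - <<'E'
from h import *
from plant import ctrl
o=ctrl.get_obs(); print(o["tcp_pos"],o["wrist_force"],o["width"])
print(delta(o,[.5600,.1273,.1625],target(.26)[0]))
d=snap("s6")
cv2.imwrite("pics/s6c.png",crop(d["scene"]["image"],350,200,70,75,8))
cv2.imwrite("pics/s6t.png",cv2.convertScaleAbs(crop(d["top"]["image"],240,200,50,40,16),alpha=1.9))
E
```

```text
[0.55998032 0.12808103 0.16298427] [ 0.61925604 -0.28360115 -2.40736339] 0.6860279776680286
(array([ 0.0002, -0.0008,  0.0005]), array([0.    , 0.0008, 0.0012]))
```

View pics/s6c.png

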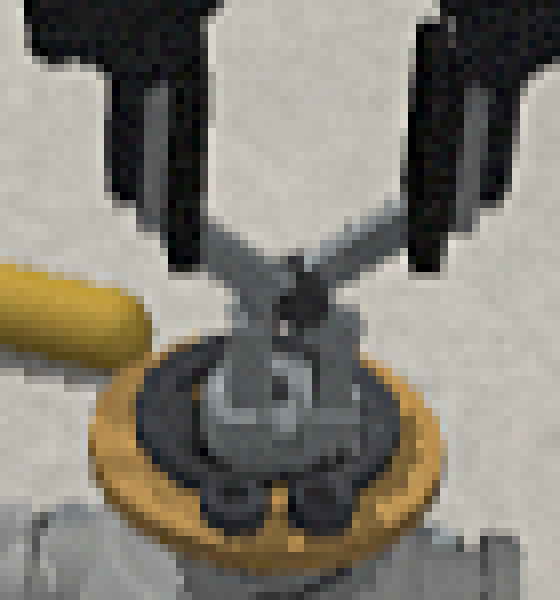

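View pics/s6t.png

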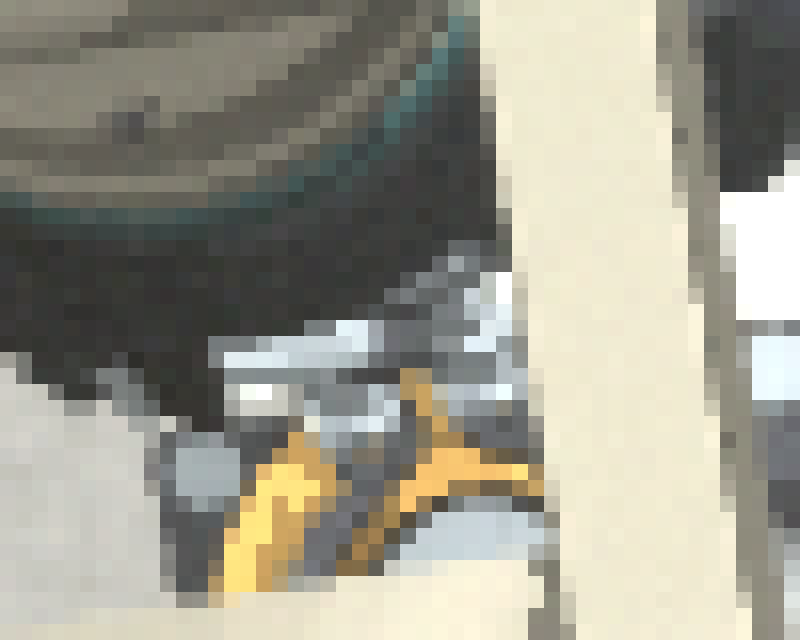

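```bash
cat >> h.py <<'E'
def overlay(s,box,k,polys,alpha=1.0):
    x,y,w,h=box; im=cv2.convertScaleAbs(crop(s["image"],x,y,w,h,k),alpha=alpha)
    for P,c in polys:
        q=((proj(s,P)-[x,y]+.5)*k).round().astype(np.int32); cv2.polylines(im,[q],True,c,1,cv2.LINE_AA)
    return im
def box4(cx,cy,z,yaw,hx,hy):
    Rz=R.from_euler("z",yaw).as_matrix(); return np.array([[a,b,0] for a,b in((-hx,-hy),(hx,-hy),(hx,hy),(-hx,hy))])@Rz.T+[cx,cy,z]
def pliermodel(p,yaw,half=.010):
    """p: midpoint of tip ends"""
    y=np.array([-np.sin(yaw),np.cos(yaw),0]); out=[]
    for sg in(1,-1):
        c=p+sg*half*y
        for dz in (.007,): out.append((box4(c[0],c[1],c[2]+dz,yaw,.007,.0065),(0,255,0)))
        out.append((circ(c[0],c[1],c[2],.0015),(0,255,255))); out.append((circ(c[0],c[1],c[2]+.007,.0023),(0,255,255)))
        out.append((np.array([c,c+[0,0,.007]]),(0,255,255)))
    return out
def ringmodel(c,yaw,ang=0):
    out=[];x=np.array([np.cos(yaw),np.sin(yaw),0]);y=np.array([-np.sin(yaw),np.cos(yaw),0])
    for sg in(1,-1):
        e=c+.031*x+sg*.010*y+[0,0,.008]; out+= [(circ(*e,.008),(255,0,255)),(circ(*e,.0035),(255,0,255))]
    return out
E
python3 - <<'E'
from h import *
d=load("s6"); p=np.array([.5593,.1281,.1005])
polys=pliermodel(p,.26)+ringmodel(np.array([.53,.1195,.0805]),.258)+[(circ(.53,.1195,.0945,.016),(255,255,0)),(circ(.53,.1195,.0815,.042),(255,255,0))]
a=overlay(d["scene"],(360,230,60,50),12,polys); cv2.imwrite("pics/o6s.png",a)
b=overlay(d["top"],(245,210,40,35),18,polys,1.9); cv2.imwrite("pics/o6t.png",b)
d0=load("s0")
cv2.imwrite("pics/o0.png",np.hstack([overlay(d0["scene"],(350,235,60,45),7,polys[6+2:] ,1),overlay(d0["top"],(250,218,45,45),8,polys[8:],1.8)[:315]]))
E
```

```text
(no output)
```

View pics/o6s.png

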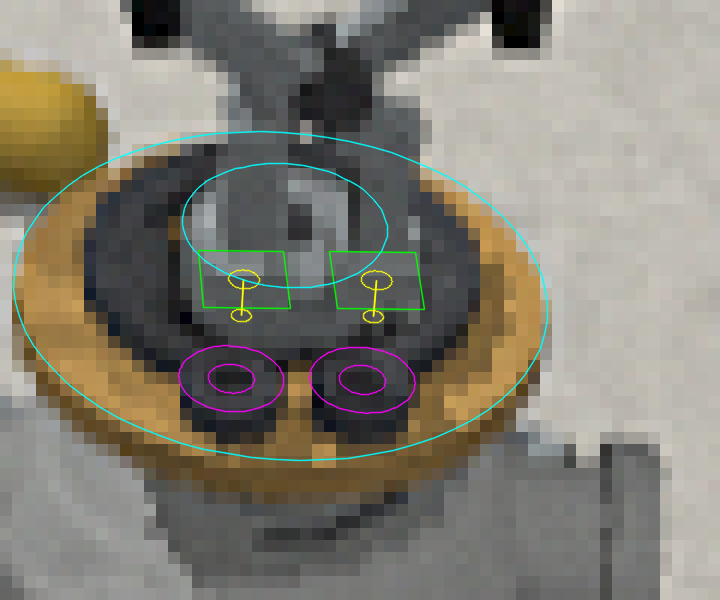

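View pics/o6t.png

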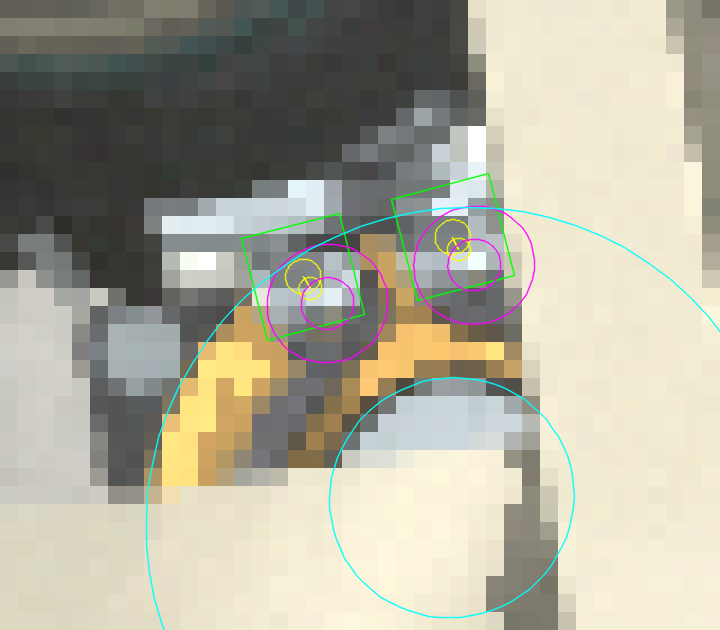

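View pics/o0.png

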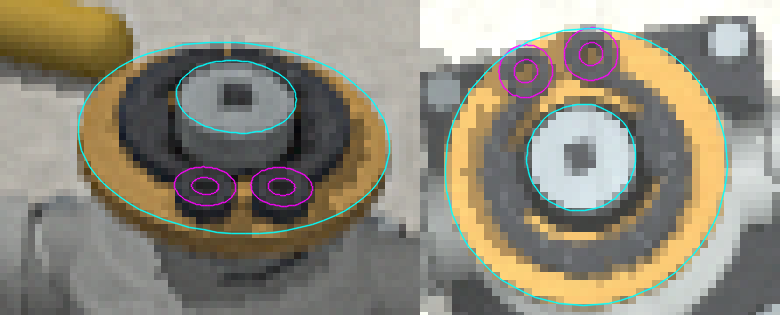

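```bash
python3 - <<'E'
from h import *
def piv(tag,box):
    d=load(tag); x,y,w,h=box; g=d["scene"]["image"][y:y+h,x:x+w].max(2)
    return g
for tag,box in [("s3",(244,236,16,16)),("s6",(380,228,16,18)),("s4",(236,172,16,18)),("s5",(382,208,16,18))]:
    g=piv(tag,box); m=(g<72).astype(np.uint8)
    k,l,st,ce=cv2.connectedComponentsWithStats(m); i=1+np.argmax(st[1:,4]); print(tag,st[i],ce[i]+box[:2])
T3=np.array([.5385,-.1491,.0695])
d=load("s3"); 
uv=np.array([252.3,246.0])
for tag,T,yaw in [("s4",[.5391,-.1495,.2223],.235),("s6",[.55998,.12808,.16298],.259)]:
  for z in (.04,.05,.06):
    P=atz(d["scene"],uv,z); dR=R.from_euler("z",yaw-.235).as_matrix()
    print(tag,z,P.round(4),proj(d["scene"],dR@(P-T3)+T))
E
```

```text
s3 [ 5  6  7 10 40] [251.85  246.925]
s6 [ 4  4  7 14 55] [387.18181818 238.41818182]
s4 [ 4  5  7 12 46] [243.         181.60869565]
s5 [ 3  6  7 10 43] [388.62790698 218.93023256]
s4 0.04 [ 0.5254 -0.1562  0.04  ] [[243.64835158 182.44806303]]
s4 0.05 [ 0.5373 -0.1499  0.05  ] [[243.48443535 181.24399261]]
s4 0.06 [ 0.5492 -0.1436  0.06  ] [[243.31418798 179.99341586]]
s6 0.04 [ 0.5254 -0.1562  0.04  ] [[383.43087146 236.76543443]]
s6 0.05 [ 0.5373 -0.1499  0.05  ] [[386.23062507 236.5561895 ]]
s6 0.06 [ 0.5492 -0.1436  0.06  ] [[389.14443056 236.33842068]]
```

```bash
python3 - <<'E'
from h import *
off=np.array([-.0007,0,-.0625])
d=load("s5"); p=np.array([.5574,.1269,.2008])+off
a=overlay(d["scene"],(368,205,36,45),16,pliermodel(p,.26))
d=load("s4"); p=np.array([.5391,-.1495,.2223])+off
b=overlay(d["scene"],(228,170,32,36),18,pliermodel(p,.235))
h=max(a.shape[0],b.shape[0]); f=lambda i:cv2.copyMakeBorder(i,0,h-i.shape[0],0,0,0)
o=np.hstack([f(a),f(b)]); print(o.shape); cv2.imwrite("pics/o45.png",cv2.resize(o,None,fx=.69,fy=.69,interpolation=cv2.INTER_AREA))
E
```

```text
(720, 1152, 3)
```

View pics/o45.png

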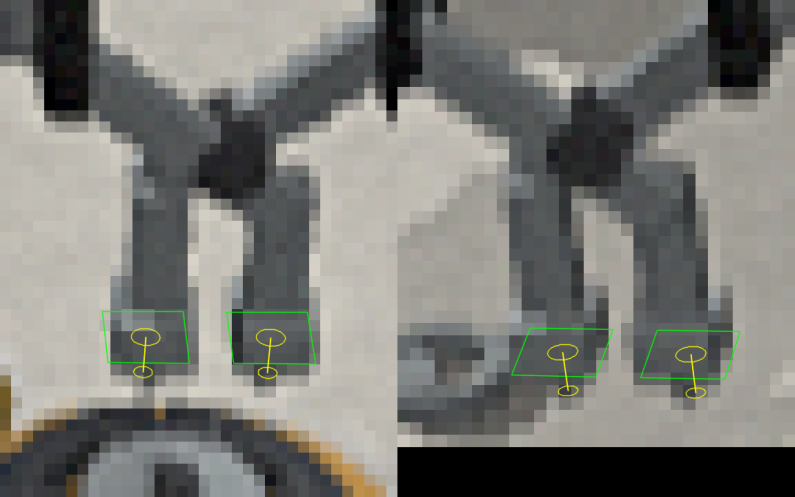

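```bash
python3 - <<'E'
from h import *
d=load("s6")
g=crop(d["scene"]["image"],372,240,28,28,20); g=np.clip((g.astype(float)-30)*2.2,0,255).astype(np.uint8)
cv2.imwrite("pics/e6s.png",g)
g=crop(d["top"]["image"],250,212,28,24,24); g=np.clip((g.astype(float)-15)*2.6,0,255).astype(np.uint8)
cv2.imwrite("pics/e6t.png",g)
E
```

```text
(no output)
```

View pics/e6s.png

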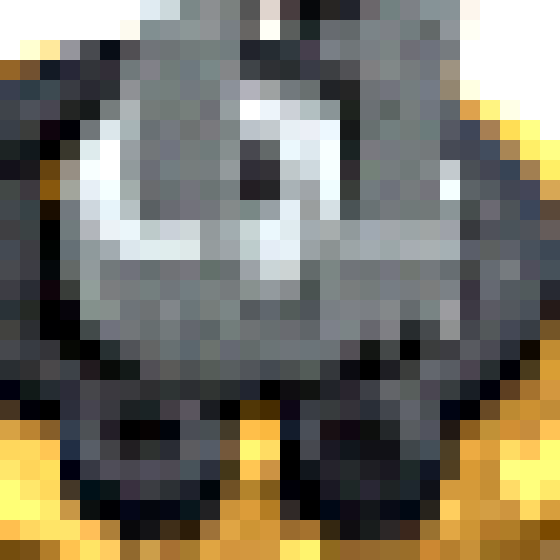

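View pics/e6t.png

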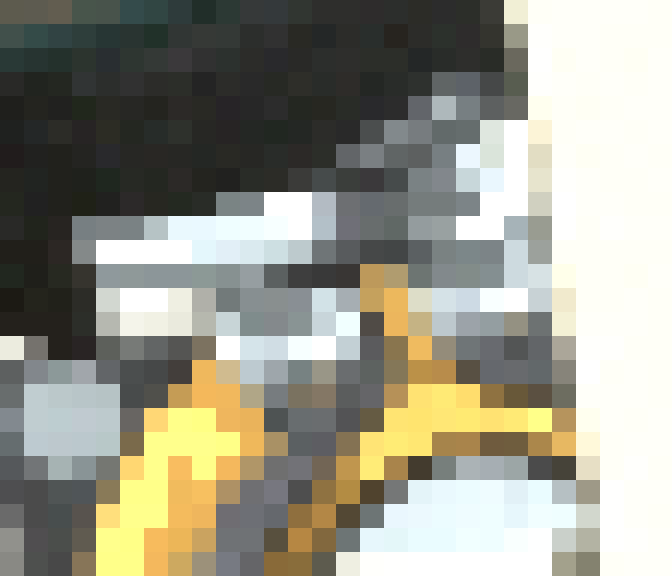

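>>> servo_tool --pt "-0.0003 -0.0008 0.003 0 0 0 0.36" --pt "0 0 0.002 0 0 0 0.36" --pt "0 0 0 0 0 0 0.36" --pt "0 0 0 0 0 0 0.36"

```text
clock: 7.5
tcp_pos: [0.5602, 0.1273, 0.1573]
ee_rot: [0.409, -3.114, -0.0]
wrist_force: [-0.2, -0.0, -2.2]
width: 0.685
```

```bash
python3 - <<'E'
from h import *
from plant import ctrl
o=ctrl.get_obs(); print(o["tcp_pos"],o["wrist_force"],o["width"])
d=snap("s7")
g=crop(d["scene"]["image"],372,240,28,28,20); g=np.clip((g.astype(float)-30)*2.2,0,255).astype(np.uint8)
h=crop(d["top"]["image"],252,214,22,22,25)[:,:,:]; h=np.clip((h.astype(float)-15)*2.6,0,255).astype(np.uint8)
h=cv2.resize(h,(560,560))
cv2.imwrite("pics/e7.png",cv2.resize(np.hstack([g,h]),(800,400),interpolation=cv2.INTER_AREA))
E
```

```text
[0.56019165 0.12733655 0.15732786] [-1.68278219e-01 -6.08457902e-04 -2.17505822e+00] 0.6850376794308252
```

View pics/e7.png

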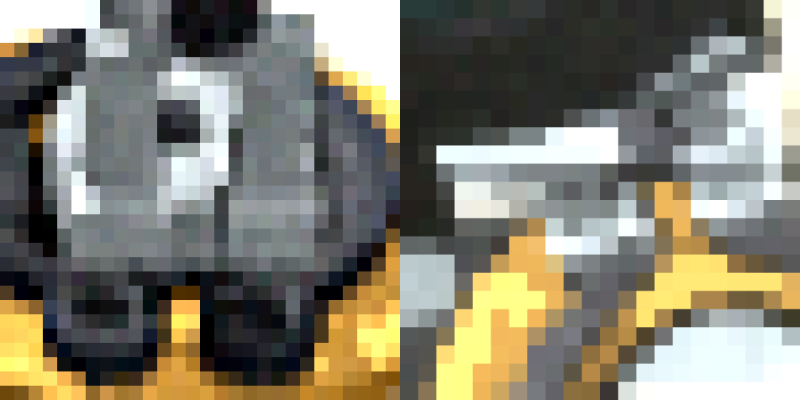

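>>> servo_tool --pt "0 0 0.002 0 0 0 0.36" --pt "0 0 0.002 0 0 0 0.36" --pt "0 0 0 0 0 0 0.36"

```text
clock: 7.98
tcp_pos: [0.56, 0.1273, 0.1529]
ee_rot: [0.409, -3.114, -0.0]
wrist_force: [-0.1, -0.7, -1.2]
width: 0.684
```

>>> servo_tool --pt "0 0 0.0015 0 0 0 0.36" --pt "0 0 0 0 0 0 0.36"

```text
clock: 8.22
tcp_pos: [0.5601, 0.1273, 0.1517]
ee_rot: [0.409, -3.114, -0.0]
wrist_force: [0.8, 0.3, -2.0]
width: 0.687
```

```bash
python3 - <<'E'
from h import *
from plant import ctrl
o=ctrl.get_obs(); print(o["tcp_pos"],o["wrist_force"],o["moment"],o["width"])
d=snap("s8")
g=crop(d["scene"]["image"],372,240,28,28,20); g=np.clip((g.astype(float)-20)*2.5,0,255).astype(np.uint8)
h=crop(d["top"]["image"],252,214,22,22,25)[:,:,:]; h=np.clip((h.astype(float)-15)*2.6,0,255).astype(np.uint8)
h=cv2.resize(h,(560,560))
cv2.imwrite("pics/e8.png",cv2.resize(np.hstack([g,h]),(800,400),interpolation=cv2.INTER_AREA))
E
```

```text
[0.56010334 0.12732007 0.1516704 ] [ 0.84933126  0.29346502 -1.98000536] [-0.01773586  0.00055799 -0.01457516] 0.6866923847129954
```

View pics/e8.png

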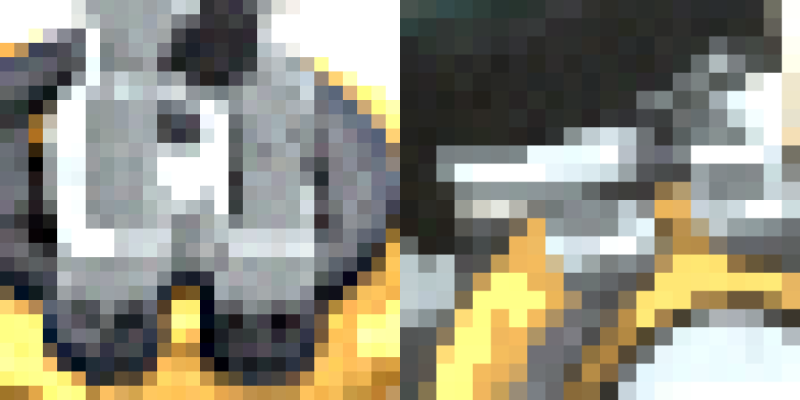

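>>> servo_tool --pt "0 0 0.0015 0 0 0 0.36" --pt "0 0 0 0 0 0 0.36"

```text
clock: 8.57
tcp_pos: [0.5601, 0.1273, 0.1501]
ee_rot: [0.409, -3.114, -0.0]
wrist_force: [0.1, -0.3, -2.0]
width: 0.682
```

>>> servo_tool --pt "0 0 0.001 0 0 0 0.36" --pt "0 0 0 0 0 0 0.36"

```text
clock: 8.82
tcp_pos: [0.5601, 0.1273, 0.1492]
ee_rot: [0.409, -3.114, -0.0]
wrist_force: [0.4, 0.6, -2.6]
width: 0.684
```

>>> servo_tool --pt "0 0 0.001 0 0 0 0.36" --pt "0 0 0 0 0 0 0.36"

```text
clock: 9.07
tcp_pos: [0.5601, 0.1273, 0.1482]
ee_rot: [0.409, -3.114, -0.0]
wrist_force: [-0.2, 0.3, -2.5]
width: 0.688
```

>>> servo_tool --pt "0 0 0.001 0 0 0 0.36" --pt "0 0 0 0 0 0 0.36"

```text
clock: 9.32
tcp_pos: [0.5601, 0.1273, 0.1472]
ee_rot: [0.409, -3.114, -0.0]
wrist_force: [0.7, 0.3, -2.9]
width: 0.683
```

>>> servo_tool --pt "0 0 0.001 0 0 0 0.36" --pt "0 0 0 0 0 0 0.36"

```text
clock: 9.57
tcp_pos: [0.5602, 0.1273, 0.1463]
ee_rot: [0.409, -3.114, -0.0]
wrist_force: [-0.3, -0.2, -2.2]
width: 0.686
```

```bash
python3 - <<'E'
from h import *
from plant import ctrl
o=ctrl.get_obs(); print(o["tcp_pos"],o["wrist_force"],o["moment"],o["width"])
d=snap("s9")
g=crop(d["scene"]["image"],365,230,40,40,14); g=np.clip((g.astype(float)-20)*2.5,0,255).astype(np.uint8)
h=crop(d["top"]["image"],252,214,22,22,25)[:,:,:]; h=np.clip((h.astype(float)-15)*2.6,0,255).astype(np.uint8)
h=cv2.resize(h,(560,560))
cv2.imwrite("pics/e9.png",cv2.resize(np.hstack([g,h]),(800,400),interpolation=cv2.INTER_AREA))
E
```

```text
[0.5601602  0.12734516 0.14626267] [-0.27595914 -0.20529134 -2.17414941] [ 0.03199035  0.02456024 -0.01837954] 0.6857934818860043
```

View pics/e9.png

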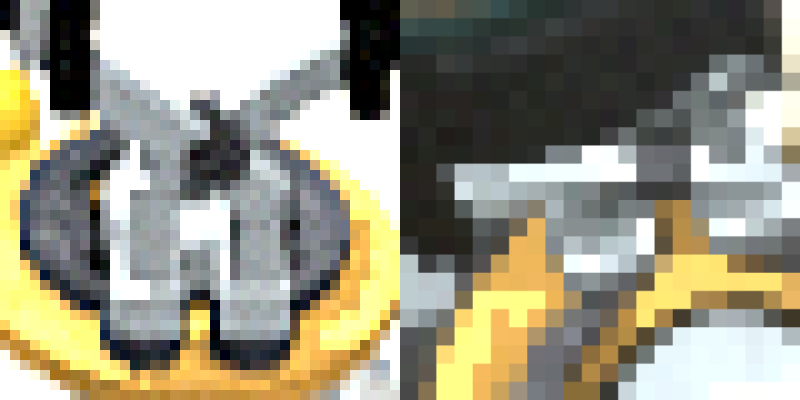

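The pliers' shoulders now nearly cover both eyes, at scene px about (376,263) and (390,263), and the wrist force hasn't changed. The pins are in the holes, so I'll continue down to shoulder contact.

>>> servo_tool --pt "0 0 0.001 0 0 0 0.36" --pt "0 0 0 0 0 0 0.36"

```text
clock: 9.93
tcp_pos: [0.5603, 0.1274, 0.146]
ee_rot: [-0.409, 3.114, 0.0]
wrist_force: [-1.9, -0.3, 2.9]
width: 0.685
```

>>> servo_tool --pt "0 0 0.001 0 0 0 0.36" --pt "0 0 0 0 0 0 0.36"

```text
clock: 10.18
tcp_pos: [0.5606, 0.1274, 0.1452]
ee_rot: [-0.409, 3.114, 0.0]
wrist_force: [-0.9, -0.1, 6.0]
width: 0.685
```

>>> servo_tool --pt "0 0 0.001 0 0 0 0.36" --pt "0 0 0 0 0 0 0.36"

```text
clock: 10.42
tcp_pos: [0.5608, 0.1275, 0.1446]
ee_rot: [-0.409, 3.113, 0.0]
wrist_force: [-1.6, -0.5, 5.8]
width: 0.687
```

>>> servo_tool --pt "0 0 -0.0012 0 0 0 0.36" --pt "0 0 -0.0008 0 0 0 0.24" --pt "0 0 0 0 0 0 0.24" --pt "0 0 0 0 0 0 0.24" --force 70

```text
clock: 10.92
tcp_pos: [0.5606, 0.1276, 0.1462]
ee_rot: [-0.409, 3.113, 0.001]
wrist_force: [-0.6, 0.8, 5.6]
width: 0.626
```

>>> servo_tool --pt "0 0 -0.0015 0 0 0 0.18" --pt "0 0 -0.0005 0 0 0 0.12" --pt "0 0 0 0 0 0 0.12" --pt "0 0 0 0 0 0 0.12"

```text
clock: 11.42
tcp_pos: [0.5604, 0.1277, 0.1476]
ee_rot: [-0.409, 3.114, 0.001]
wrist_force: [-0.1, 4.0, 4.6]
width: 0.567
```

```bash
python3 - <<'E'
from h import *
from plant import ctrl
d=snap("s10")
o=ctrl.get_obs(); print(o["tcp_pos"],o["wrist_force"],o["moment"],o["width"])
g=crop(d["scene"]["image"],350,225,60,50,9); g=np.clip((g.astype(float)-20)*2.,0,255).astype(np.uint8)
cv2.imwrite("pics/e10.png",g)
E
```

```text
[0.56039322 0.12757453 0.14753467] [1.12532028 3.75619898 5.00028837] [ 0.67310168 -0.20328164 -0.02432863] 0.5659895156336897
```

View pics/e10.png

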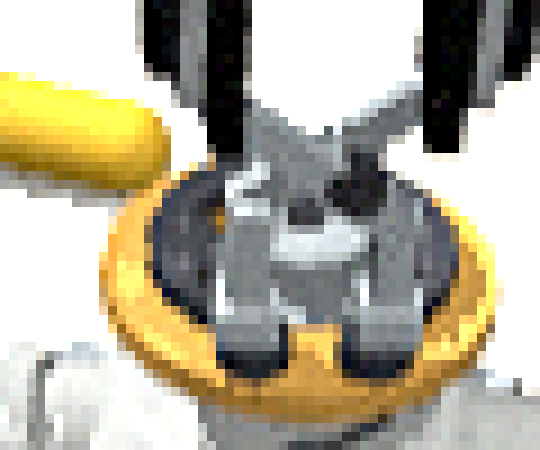

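>>> servo_tool --pt "0 0.0008 -0.0015 0 0 0 0.06" --pt "0 0 -0.0006 0 0 0 0.0" --pt "0 0 0 0 0 0 0.0" --pt "0 0 0 0 0 0 0.0"

```text
clock: 12.02
tcp_pos: [0.5598, 0.1279, 0.149]
ee_rot: [0.409, -3.114, 0.0]
wrist_force: [0.6, 0.9, 0.9]
width: 0.509
```

>>> servo_tool --pt "0 0 -0.0004 0 0 0 -0.05" --pt "0 0 -0.0004 0 0 0 -0.1" --pt "0 0 0 0 0 0 -0.1" --pt "0 0 0 0 0 0 -0.1"

```text
clock: 12.52
tcp_pos: [0.5597, 0.1279, 0.1497]
ee_rot: [0.409, -3.113, 0.0]
wrist_force: [-0.3, 0.5, -1.0]
width: 0.457
```

```bash
python3 - <<'E'
from h import *
from plant import ctrl
d=snap("s11")
o=ctrl.get_obs(); print(o["tcp_pos"],o["wrist_force"],o["moment"],o["width"])
g=crop(d["scene"]["image"],350,225,60,50,9); g=np.clip((g.astype(float)-20)*2.,0,255).astype(np.uint8)
cv2.imwrite("pics/e11.png",g)
E
```

```text
[0.5597331  0.12792365 0.14973802] [ 0.37777961  0.47819597 -1.77865143] [ 0.02994624  0.10836424 -0.03261879] 0.45884892084376244
```

View pics/e11.png

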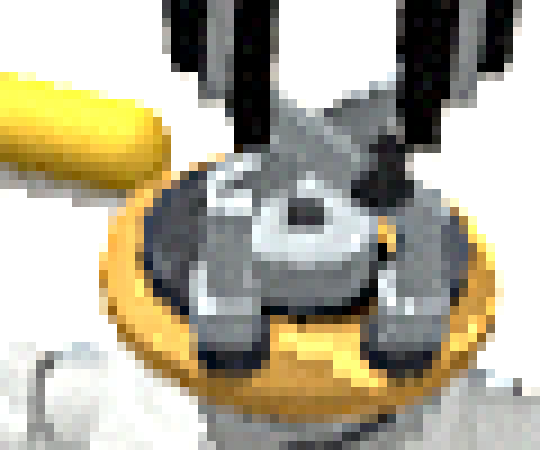

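>>> servo_tool --pt "0 0 0.001 0 0 0 -0.12" --pt "0 0 0.001 0 0 0 -0.12" --pt "0 0 0 0 0 0 -0.12" --pt "0 0 0 0 0 0 -0.12"

```text
clock: 13.12
tcp_pos: [0.5599, 0.1281, 0.1484]
ee_rot: [0.409, -3.115, -0.0]
wrist_force: [-2.4, 0.3, 3.4]
width: 0.446
```

>>> servo_tool --pt "0 0 0.001 0 0 0 -0.12" --pt "0 0 0.001 0 0 0 -0.12" --pt "0 0 0 0 0 0 -0.12"

```text
clock: 13.5
tcp_pos: [0.56, 0.1281, 0.1462]
ee_rot: [0.409, -3.115, -0.0]
wrist_force: [-1.8, 0.1, 3.4]
width: 0.447
```

>>> servo_tool --pt "0 0 0.0015 0 0 0 -0.12" --pt "0 0 0.0015 0 0 0 -0.12" --pt "0 0 0 0 0 0 -0.12"

```text
clock: 13.88
tcp_pos: [0.56, 0.1281, 0.1431]
ee_rot: [0.409, -3.114, -0.0]
wrist_force: [-2.5, 0.5, 3.9]
width: 0.447
```

>>> servo_tool --pt "0 0 0.0015 0 0 0 -0.12" --pt "0 0 0.0015 0 0 0 -0.12" --pt "0 0 0 0 0 0 -0.12"

```text
clock: 14.25
tcp_pos: [0.56, 0.1281, 0.1401]
ee_rot: [0.409, -3.114, -0.0]
wrist_force: [-2.8, -0.2, 5.1]
width: 0.448
```

>>> servo_tool --pt "0 0 0.0015 0 0 0 -0.12" --pt "0 0 0.001 0 0 0 -0.12" --pt "0 0 0 0 0 0 -0.12"

```text
clock: 14.62
tcp_pos: [0.56, 0.1281, 0.1377]
ee_rot: [0.409, -3.115, -0.0]
wrist_force: [-2.3, 0.2, 4.6]
width: 0.451
```

>>> servo_tool --pt "0 0 0.001 0 0 0 -0.12" --pt "0 0 0.0005 0 0 0 -0.12" --pt "0 0 0 0 0 0 -0.12"

```text
clock: 15.0
tcp_pos: [0.56, 0.1281, 0.1362]
ee_rot: [0.409, -3.115, -0.0]
wrist_force: [-1.6, -0.6, 5.5]
width: 0.45
```

>>> servo_tool --pt "0 0 0.0008 0 0 0 -0.12" --pt "0 0 0 0 0 0 -0.12" --pt "0 0 0 0 0 0 -0.12"

```text
clock: 15.38
tcp_pos: [0.56, 0.1281, 0.1355]
ee_rot: [0.409, -3.115, -0.0]
wrist_force: [-2.6, 1.4, 5.3]
width: 0.447
```

>>> servo_tool --pt "0 0 0.0008 0 0 0 -0.12" --pt "0 0 0 0 0 0 -0.12"

```text
clock: 15.62
tcp_pos: [0.56, 0.1281, 0.1347]
ee_rot: [0.409, -3.115, -0.0]
wrist_force: [-2.4, -1.0, 5.3]
width: 0.451
```

>>> servo_tool --pt "0 0 0.0006 0 0 0 -0.12" --pt "0 0 0 0 0 0 -0.12"

```text
clock: 15.88
tcp_pos: [0.5601, 0.1281, 0.1345]
ee_rot: [-0.409, 3.115, 0.0]
wrist_force: [-3.2, -1.1, 7.1]
width: 0.448
```

>>> servo_tool --pt "0 0 0.0006 0 0 0 -0.12" --pt "0 0 0 0 0 0 -0.12"

```text
clock: 16.12
tcp_pos: [0.5601, 0.1283, 0.1344]
ee_rot: [-0.409, 3.114, 0.0]
wrist_force: [-4.5, 0.3, 8.6]
width: 0.448
```

>>> servo_tool --pt "0 0 0.0008 0 0 0 -0.12" --pt "0 0 0.0004 0 0 0 -0.06" --pt "0 0 0.0003 0 0 0 -0.0" --pt "0 0 0 0 0 0 0.0"

```text
clock: 16.62
tcp_pos: [0.561, 0.1279, 0.1337]
ee_rot: [-0.408, 3.112, -0.001]
wrist_force: [-1.3, -0.0, 10.9]
width: 0.505
```

>>> servo_tool --pt "0 0 0.0004 0 0 0 0.06" --pt "0 0 0.0004 0 0 0 0.12" --pt "0 0 0 0 0 0 0.12"

```text
clock: 17.0
tcp_pos: [0.5612, 0.1278, 0.1329]
ee_rot: [-0.408, 3.111, -0.001]
wrist_force: [-1.4, -1.2, 10.5]
width: 0.563
```

>>> servo_tool --pt "0 0 0.0004 0 0 0 0.18" --pt "0 0 0.0004 0 0 0 0.24" --pt "0 0 0 0 0 0 0.24"

```text
clock: 17.38
tcp_pos: [0.5612, 0.128, 0.132]
ee_rot: [-0.408, 3.111, -0.001]
wrist_force: [-0.7, -0.7, 9.8]
width: 0.62
```

>>> servo_tool --pt "0 0 0.0004 0 0 0 0.3" --pt "0 0 0.0003 0 0 0 0.36" --pt "0 0 0 0 0 0 0.36" --pt "0 0 0 0 0 0 0.36"

```text
clock: 17.88
tcp_pos: [0.5612, 0.128, 0.1309]
ee_rot: [-0.408, 3.111, -0.0]
wrist_force: [0.3, 0.5, 6.5]
width: 0.678
```

```bash
python3 - <<'E'
from h import *
from plant import ctrl
d=snap("s12")
o=ctrl.get_obs(); print(o["tcp_pos"],o["wrist_force"],o["moment"],o["width"])
g=crop(d["scene"]["image"],350,225,60,55,9); g=np.clip((g.astype(float)-20)*2.,0,255).astype(np.uint8)
cv2.imwrite("pics/e12.png",g)
E
```

```text
[0.56116209 0.12800799 0.13093431] [ 0.0559952  -0.35055048  7.30486554] [-0.15393571 -0.11239061 -0.00960417] 0.6801129145348459
```

View pics/e12.png

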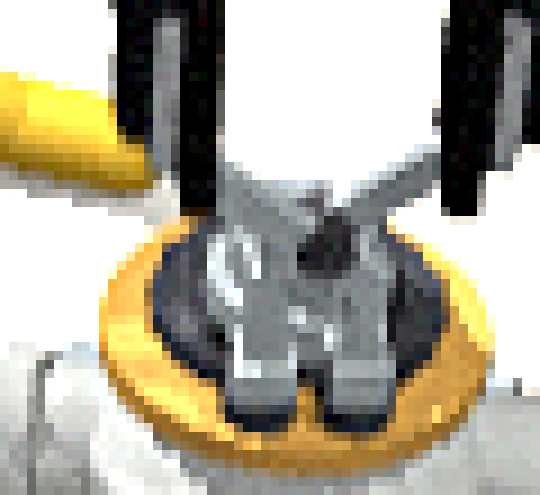

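Both eyes are back together (scene px 378.5 and 389, the same spacing as at the start) and the collar is down. I'll lift out gently.

>>> servo_tool --pt "0 0 -0.002 0 0 0 0.36" --pt "0 0 -0.002 0 0 0 0.36" --pt "0 0 0 0 0 0 0.36"

```text
clock: 18.35
tcp_pos: [0.5596, 0.128, 0.1326]
ee_rot: [0.409, -3.113, -0.0]
wrist_force: [0.6, -0.8, -2.7]
width: 0.681
```

>>> servo_tool --pt "0 0 -0.0015 0 0 0 0.36" --pt "0 0 -0.0015 0 0 0 0.36" --pt "0 0 0 0 0 0 0.36"

```text
clock: 18.73
tcp_pos: [0.5599, 0.1281, 0.1367]
ee_rot: [0.409, -3.114, -0.0]
wrist_force: [0.2, 0.7, -1.9]
width: 0.683
```

>>> servo_tool --pt "0 0 -0.004 0 0 0 0.36" --pt "0 0 -0.008 0 0 0 0.36" --pt "0 0 -0.025 0 0 0 0.36" --pt "0 0 -0.04 0 0 0 0.36" --pt "0 0 -0.01 0 0 0 0.36" --pt "0 0 0 0 0 0 0.36" --pt "0 0 0 0 0 0 0.36"

```text
clock: 19.6
tcp_pos: [0.5594, 0.128, 0.2215]
ee_rot: [0.409, -3.111, -0.0]
wrist_force: [-1.0, -0.3, -3.3]
width: 0.682
```

```bash
python3 - <<'E'
from h import *
from plant import ctrl
d=snap("s13")
o=ctrl.get_obs(); print(o["tcp_pos"],o["wrist_force"],o["width"],delta(o,[.5387,-.1492,.2222],target(.235)[0]))
polys=[(circ(.53,.1195,.0665,.042),(255,255,0))]+ringmodel(np.array([.53,.1195,.0665]),.258)
a=overlay(d["scene"],(345,180,65,100),6,[]); 
b=overlay(d["scene"],(350,235,60,45),7,polys)
b=cv2.copyMakeBorder(b,0,600-315,0,0,0);cv2.imwrite("pics/e13.png",np.hstack([a,b])[:, :800])
# stand mouth from top
cv2.imwrite("pics/e13t.png",cv2.convertScaleAbs(crop(d["top"]["image"],352,212,55,50,14),alpha=2.0))
E
```

```text
[0.55943383 0.12801875 0.22174119] [-0.41844215 -0.0220541  -2.24637674] 0.678805917508949 (array([ 0.0916, -0.2625, -0.0003]), array([ 0.0004, -0.0034,  0.0262]))
```

View pics/e13.png

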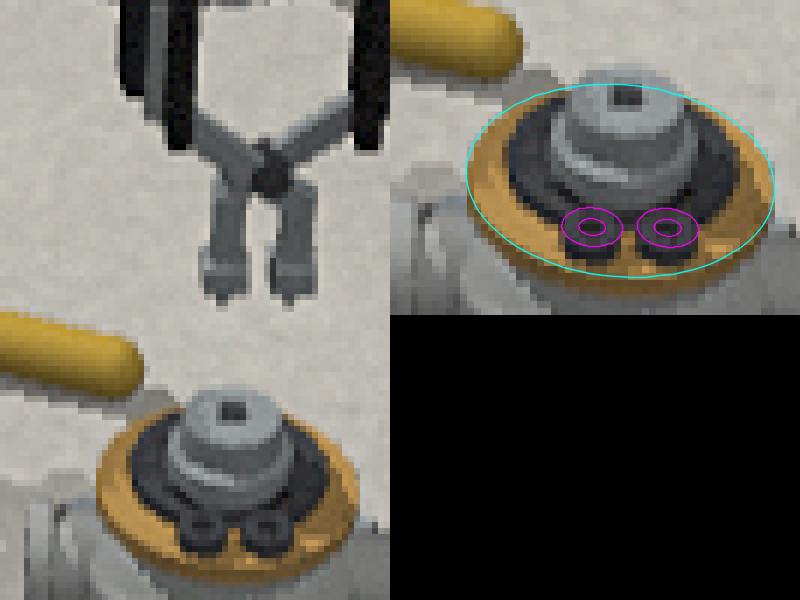

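View pics/e13t.png

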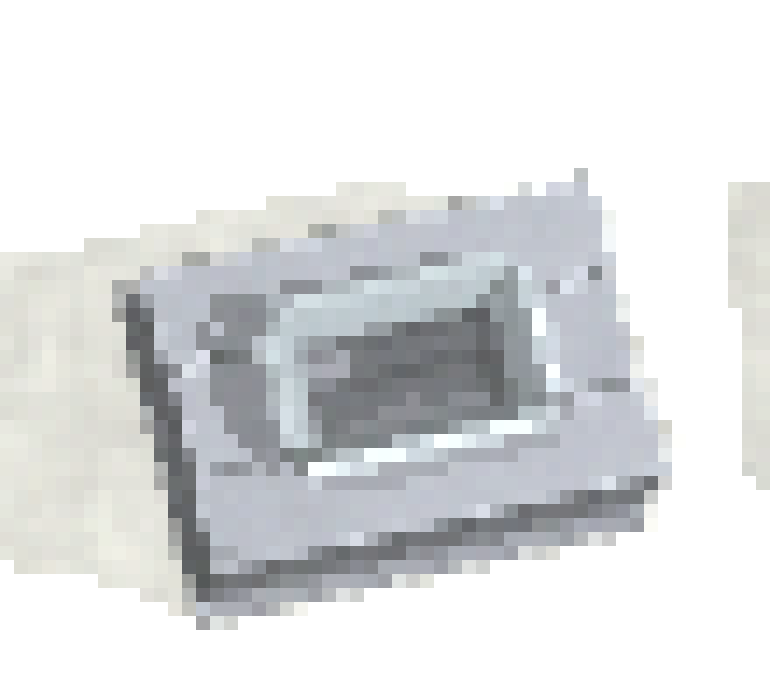

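```bash
python3 - <<'E'
from h import *
d=load("s13"); print(atz(d["top"],(380.8,237.6),.042),atz(d["scene"],(254,250),.042)); print(tri(d,(254,250),(380.8,237.6)))
E
```

```text
[ 0.53770265 -0.14906703  0.042     ] [ 0.53952989 -0.14603238  0.042     ]
(array([ 0.53756989, -0.14807181,  0.0402453 ]), array([-0.44415431, -0.05153798, -0.49534821,  0.19337606]))
```

>>> servo_tool --pt "0.0153 -0.0437 0 0 0 0 0.36" --pt "0.0153 -0.0437 0 0 0 0 0.36" --pt "0.0153 -0.0437 0 0 0 0 0.36" --pt "0.0153 -0.0437 0 0 0 0 0.36" --pt "0.0152 -0.0437 0 0 0 0 0.36" --pt "0.0152 -0.044 0 0 0 0.026 0.36" --pt "0 0 0 0 0 0 0.36" --pt "0 0 0 0 0 0 0.36" --pt "0 0 0 0 0 0 0.36"

```text
clock: 20.82
tcp_pos: [0.5394, -0.148, 0.2234]
ee_rot: [0.371, -3.119, -0.001]
wrist_force: [-0.9, 0.2, -1.5]
width: 0.678
```

```bash
python3 - <<'E'
from h import *
from plant import ctrl
d=snap("s14")
o=ctrl.get_obs(); print(o["tcp_pos"],o["wrist_force"],o["width"],delta(o,[.5385,-.1491,.2222],target(.235)[0]))
a=overlay(d["scene"],(215,150,70,120),5,[]);b=overlay(load("s4")["scene"],(215,150,70,120),5,[])
cv2.imwrite("pics/e14.png",np.hstack([b,a]))
E
```

```text
[ 0.53945037 -0.14811876  0.22355091] [ 0.19054482 -0.1478742  -2.36789441] 0.6781535362204478 (array([ 0.0012, -0.0007,  0.0014]), array([ 0.0003, -0.0004,  0.0019]))
```

View pics/e14.png

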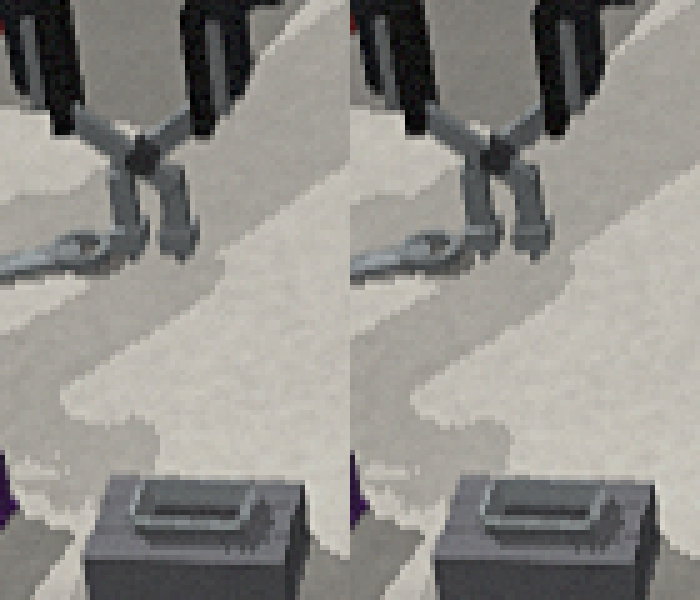

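>>> servo_tool --pt "0.0012 -0.0007 0.03 0 0 0.002 0.36" --pt "0 0 0.04 0 0 0 0.36" --pt "0 0 0.03 0 0 0 0.36" --pt "0 0 0.008 0 0 0 0.36" --pt "0 0 0 0 0 0 0.36" --pt "0 0 0 0 0 0 0.36" --pt "0 0 0 0 0 0 0.36"

```text
clock: 21.8
tcp_pos: [0.5389, -0.1503, 0.117]
ee_rot: [-0.365, 3.119, -0.001]
wrist_force: [0.3, 1.1, -2.8]
width: 0.685
```

```bash
python3 - <<'E'
from h import *
from plant import ctrl
d=snap("s15")
o=ctrl.get_obs(); print(o["tcp_pos"],o["wrist_force"],o["width"],delta(o,[.5385,-.1491,.0705],target(.235)[0]))
cv2.imwrite("pics/e15.png",overlay(d["scene"],(215,190,70,90),7,[],1.5))
E
```

```text
[ 0.53854988 -0.15021043  0.11637564] [-0.37884849 -1.41331786 -1.91000453] 0.6853394617902344 (array([-0.0002,  0.0011,  0.0459]), array([-0.0005,  0.0007, -0.0018]))
```

View pics/e15.png

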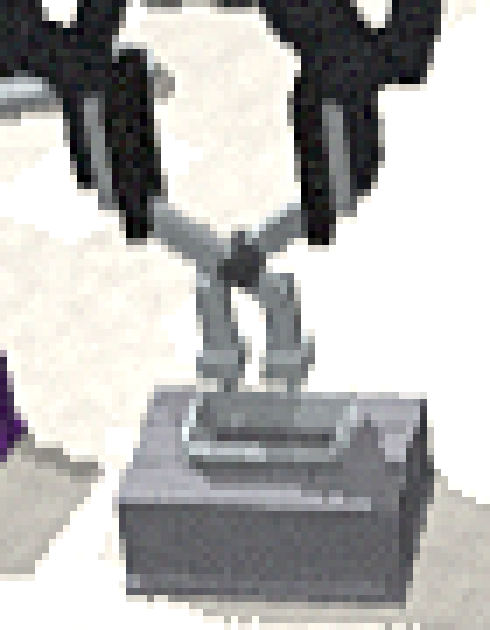

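>>> servo_tool --pt "-0.0002 0.0016 0.006 0 0 0 0.36" --pt "0 0 0.008 0 0 0 0.36" --pt "0 0 0.006 0 0 0 0.36" --pt "0 0 0 0 0 0 0.36"

```text
clock: 22.4
tcp_pos: [0.5376, -0.1483, 0.0946]
ee_rot: [0.365, -3.118, -0.001]
wrist_force: [-0.0, -0.2, -2.3]
width: 0.682
```

>>> servo_tool --pt "0 0 0.006 0 0 0 0.36" --pt "0 0 0.006 0 0 0 0.36" --pt "0 0 0 0 0 0 0.36" --pt "0 0 0 0 0 0 0.36"

```text
clock: 22.9
tcp_pos: [0.5381, -0.1485, 0.0837]
ee_rot: [0.365, -3.12, 0.0]
wrist_force: [0.6, -0.6, -2.3]
width: 0.681
```

```bash
python3 - <<'E'
from h import *
from plant import ctrl
d=snap("s16")
o=ctrl.get_obs(); print(o["tcp_pos"],o["wrist_force"],o["width"],delta(o,[.5385,-.1491,.0705],target(.235)[0]))
cv2.imwrite("pics/e16.png",overlay(d["scene"],(215,190,70,90),6,[],1.5))
E
```

```text
[ 0.53818804 -0.14852362  0.08386077] [-0.04005263  0.38429742 -2.92522751] 0.681725192189131 (array([-0.0002, -0.0006,  0.0134]), array([-0.0001, -0.    , -0.0018]))
```

View pics/e16.png

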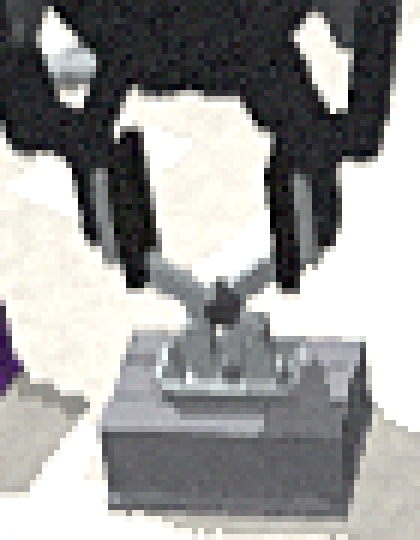

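The pliers are entering the pocket without touching (mouth at scene px about 254,250). I'll lower them the rest of the way.

>>> servo_tool --pt "0 0 0.005 0 0 0 0.36" --pt "0 0 0.004 0 0 0 0.36" --pt "0 0 0 0 0 0 0.36" --pt "0 0 0 0 0 0 0.36"

```text
clock: 23.5
tcp_pos: [0.5381, -0.1485, 0.0746]
ee_rot: [0.365, -3.12, -0.0]
wrist_force: [0.3, -0.4, -2.0]
width: 0.68
```

>>> servo_tool --pt "0 0 0.0015 0 0 0 0.36" --pt "0 0 0 0 0 0 0.36" --pt "0 0 0 0 0 0 0.36"

```text
clock: 23.88
tcp_pos: [0.5381, -0.1485, 0.0731]
ee_rot: [0.365, -3.12, -0.0]
wrist_force: [-0.7, -0.3, -2.6]
width: 0.68
```

>>> servo_tool --pt "0 0 0.0015 0 0 0 0.36" --pt "0 0 0 0 0 0 0.36" --pt "0 0 0 0 0 0 0.36"

```text
clock: 24.25
tcp_pos: [0.538, -0.1485, 0.0716]
ee_rot: [0.365, -3.12, -0.0]
wrist_force: [-0.2, -0.7, -2.2]
width: 0.683
```

>>> servo_tool --pt "0 0 0.001 0 0 0 0.36" --pt "0 0 0 0 0 0 0.36"

```text
clock: 24.5
tcp_pos: [0.538, -0.1485, 0.0705]
ee_rot: [0.365, -3.12, -0.0]
wrist_force: [0.4, -0.9, -2.5]
width: 0.68
```

>>> servo_tool --pt "0 0 0.001 0 0 0 0.36" --pt "0 0 0 0 0 0 0.36"

```text
clock: 24.75
tcp_pos: [0.5381, -0.1485, 0.0696]
ee_rot: [0.366, -3.12, -0.0]
wrist_force: [0.6, -0.1, -2.3]
width: 0.68
```

>>> servo_tool --pt "0 0 0.001 0 0 0 0.36" --pt "0 0 0 0 0 0 0.36"

```text
clock: 25.0
tcp_pos: [0.5383, -0.1485, 0.0695]
ee_rot: [-0.366, 3.12, -0.0]
wrist_force: [-2.0, 0.7, 5.1]
width: 0.685
```

>>> servo_tool --pt "0 0 0 0 0 0 0.42" --pt "0 0 0 0 0 0 0.6" --pt "0 0 0 0 0 0 1" --pt "0 0 0 0 0 0 1" --pt "0 0 0 0 0 0 1" --pt "0 0 0 0 0 0 1"

```text
clock: 25.75
tcp_pos: [0.538, -0.1485, 0.0686]
ee_rot: [0.365, -3.12, -0.0]
wrist_force: [-0.7, 0.2, 0.8]
width: 0.997
```

```bash
python3 - <<'E'
from h import *
from plant import ctrl
d=snap("s17")
o=ctrl.get_obs(); print(o["tcp_pos"],o["wrist_force"],o["width"])
cv2.imwrite("pics/e17.png",overlay(d["scene"],(200,180,90,95),6,[],1.2))
E
```

```text
[ 0.53804031 -0.14850748  0.06860178] [-0.1814938   0.3102496  -0.80058408] 1.0010898218192914
```

View pics/e17.png

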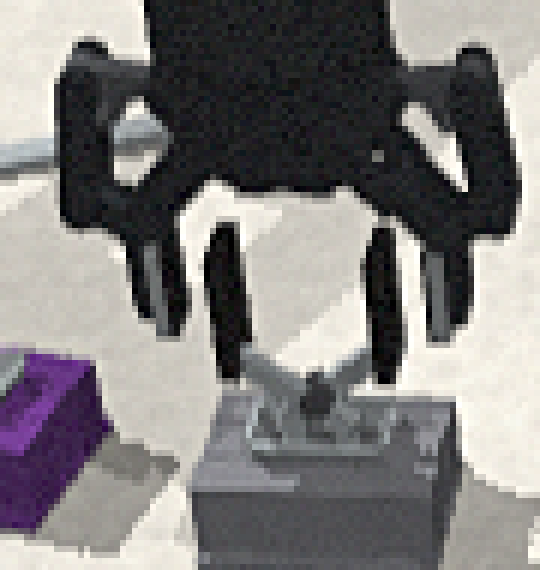

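The pliers stand as they did at the start. I'll withdraw upward and move clear for the final check.

>>> servo_tool --pt "0 0 -0.015 0 0 0 1" --pt "0 0 -0.03 0 0 0 1" --pt "0 0 -0.04 0 0 0 1" --pt "0 0 -0.04 0 0 0 1" --pt "0 0 -0.03 0 0 0 1" --pt "0.04 0 0 0 0 0 1" --pt "0.04 -0.02 0 0 0 0 1" --pt "0.04 -0.02 0 0 0 0 1" --pt "0 0 0 0 0 0 1" --pt "0 0 0 0 0 0 1" --pt "0 0 0 0 0 0 1"

```text
clock: 27.22
tcp_pos: [0.4312, -0.2146, 0.2239]
ee_rot: [0.367, -3.12, -0.0]
wrist_force: [0.4, 0.9, -0.5]
width: 0.999
```

```bash
python3 - <<'E'
from h import *
from plant import ctrl
d=snap("s18")
o=ctrl.get_obs(); print(o["tcp_pos"],o["clock"])
polys=[(circ(.53,.1195,.0665,.042),(255,255,0))]+ringmodel(np.array([.53,.1195,.0665]),.258)
a=overlay(d["scene"],(215,205,70,75),5,[]);b=overlay(d["scene"],(345,230,70,75),5,polys)
c=overlay(d["top"],(350,210,60,45),6,[],1.8);e=overlay(d["top"],(245,215,60,45),6,polys,1.8)
t=np.hstack([a,b]);u=cv2.resize(np.hstack([c,e]),(700,262)); cv2.imwrite("pics/e18.png",np.vstack([t,u])[:600])
E
```

```text
[ 0.4310914  -0.21459621  0.22360053] 27.325
```

View pics/e18.png

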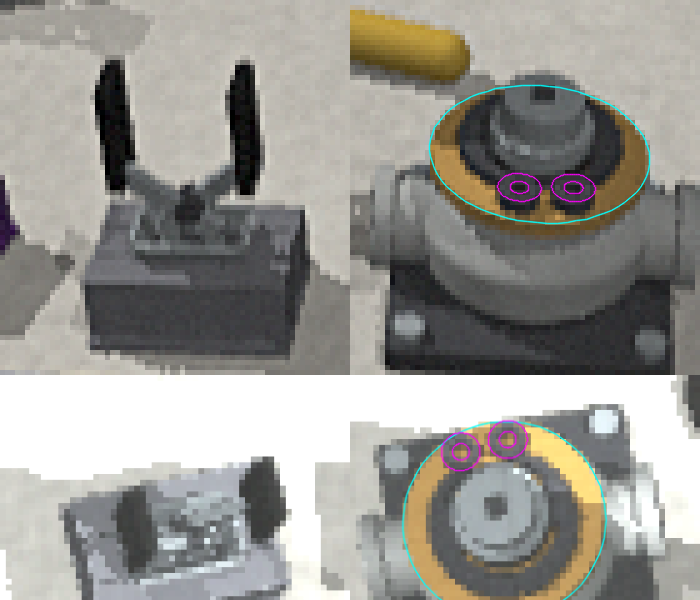

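View pics/top_s18.png

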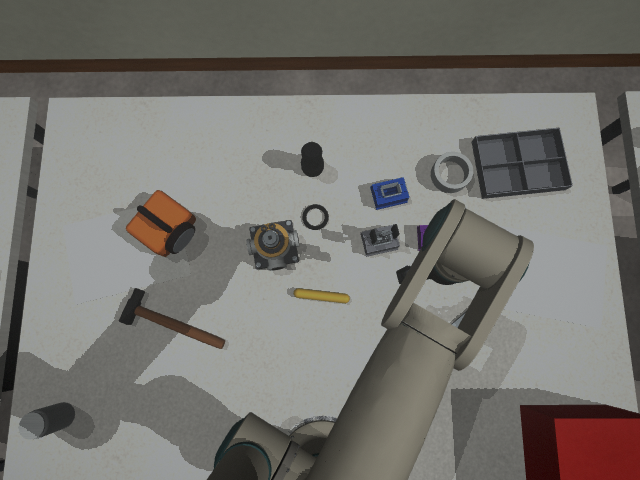

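The ring sits closed under the land with the collar held down: its eyes, at scene px about (379,267) and (389,267), match the model at the groove height in both views. The pliers stand upright in the grey stand. The bystanders visible in the top view haven't moved, but the arm hides the spanner there.

```bash
python3 -c "
from plant import ctrl
print(ctrl.sign_off())"
```

```text
the job is handed in; nothing more can be done
None
```

The snap ring is closed in the groove under the land, the pliers are back upright in the grey stand, and I handed the job in at about 27 s of the 53 s allowed. No verdict is reported back.

- **Spreading and pressing:** I put the tips in both eyes and spread the ring to an estimated 0.26 rad from the pictures. I then pressed the ring and collar down about 15 mm until the collar bottomed. The largest wrist force I read was 10.9 N, about 13 N on the ring once the pliers' weight is added, against the 35 N limit.
- **Closing and returning:** I let the ring close while still holding the collar down, then lifted the tips out freely. The pliers touched down in the stand at the same tool height as when I gripped them.
- **Last checks:** In both cameras the ring and collar match the model of a closed ring at groove height, centred on the spindle and level. The pliers look the same as at the start, and the gripper is open and clear.
- **Bystanders:** All those visible in the last top picture are where they were. The arm hid the spanner in that picture, so its final position is unchecked; the arm only passed well above it.
- **Disagreements along the way:** My picture-based estimate of the tip height was off by a few millimetres, so I found the eyes by contact instead. There was also a brief sideways force of about 4 N during the spread, which went away after I shifted the tool 0.8 mm.

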